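Build up the groove cutter on the cooper's spindle

TASK

Fit out the spindle of the green bench unit for cutting head grooves: slip the parts over the spindle from the bottom up in this order: black collar, red cutter, white spacer, brass cap. Lower each part all the way home before letting go of it, never dropping it, so that the finished stack sits flat and closed up. Leave the keg, the mallet and the yellow tin where they are.

Things in the scene. Friction and masses are not known exactly. Their poses are not given: they have to be found in the camera images.
- collar_mid (a point): Black plastic-coated ring (collar), 50 mm outside diameter, 26 mm through bore, 18 mm high, 0.11 to 0.22 kg. Lies flat on the bench at the start, bore axis vertical. Point: its centre, on the bore axis, half-way up; z is the bore axis, up.
- cutter_mid (a point): Red ring (groove cutter) with six small flat grey tips let into its top, nothing protruding; 62 mm outside diameter, 26 mm through bore, 14 mm high, 0.1 to 0.21 kg. Lies flat on the bench at the start, bore axis vertical. Point: its centre, on the bore axis, half-way up; z is the bore axis, up.
- spacer_mid (a point): White ring (spacer), 44 mm outside diameter, 26 mm through bore, 10 mm high, 50 g. Lies flat on the bench at the start, bore axis vertical. Point: its centre, on the bore axis, half-way up; z is the bore axis, up.
- cap_mid (a point): Round brass cap with a closed top marked by a dark line, 40 mm outside diameter, 22 mm high; open below with a 26 mm bore 16 mm deep, bore downward; 0.15 kg. Lies flat on the bench at the start, bore axis vertical. Point: its centre, on the bore axis, half-way up; z is the bore axis, up.
- seat (a point): Fixed spindle unit: green bed 170 mm square, 30 mm high, grey drive box 55 mm high on its robot side; mid-bed a dark flange 48 mm wide, 6 mm high, and on it a bright upright spindle, 22 mm diameter, 54 mm tall, the top 10 mm tapering to a 10 mm nose. Point: centre of the flange's top face, where the first part rests; z up. Stacked, the parts' undersides come 0, 18, 32, 42 mm above it.
- keg_mid (a point): Bystander: small oak keg with steel hoops standing upright, 110 mm diameter, 150 mm high, loose. Point: its centre, half-way up.
- mallet_head (a point): Bystander: wooden mallet lying on the bench, round head 48 mm diameter and 95 mm long, handle about 200 mm along the body's -x. Point: centre of its head, 24 mm above the bench.
- tin_mid (a point): Bystander: round yellow tin with a pale lid, 72 mm diameter, 55 mm high, upright. Point: its centre, half-way up.
Things that resemble listed ones, but are neither listed nor needed, are in the scene too. Several things look just like the part that bears spacer_mid: the one meant starts farthest to the robot's left. Several things look just like the part that bears cap_mid: the one meant starts nearest to the robot's base.

How it is judged:
By the outcome, as a careful person would: the job done as asked, in the order asked, and still so for the second after the job is handed in, with the robot touching nothing.
It also fails if it takes over 104 s, if anything falls off the work surface, if the arm or the gripper's body presses on something with over 40 N, if the wrist force passes 120 N, or if a joint passes its speed limit or range.

ROBOT

A 6-joint arm with a two-finger parallel gripper is mounted at the origin on the work surface. World frame = base frame: x ahead of the robot, y to its left, z up, the work surface at z = 0. Lengths are in m, angles in rad, forces in N, time in s.
With the tool pointing down it reaches from about 0.25 to 0.725 m from the base axis. Payload 4 kg.
Tool frame: the origin (TCP) lies on the centre line of the jaws, within the pads' length; the fingertips stand tip_reach ahead of it and the grasp point (between the pads) lies 5 mm behind it (tip_reach is the distance from the TCP to the fingertips, in m); z points along the fingers, y is the direction in which the jaws open and shut (so a half turn about z gives the same grasp; the last joint's range is limited). The gripper opens to 85 mm and grips with 20 to 120 N. Pads are 22 mm wide; open, the fingers measure 114 mm over their backs; the gripper's body (76 mm by 85 mm) begins 54 mm behind the grasp point. The pads swing forward as they close: fully open they stand 13 mm farther back than shut.
Start: joints at [-1.245, 0.241, 0.005, 1.335, 0, 1.571], TCP at [0.16, -0.474, 0.245] pointing down, gripper open.
Joint ranges: [-2.72, 2.72], [-1.05, 1.87], [-1.09, 1.28], [-1.99, 2.15], [-1.42, 1.44], [-3.14, 3.14]. Speed limits (rad/s): [2.79, 2.79, 3.14, 3.14, 3.14, 3.14].

INTERFACE

Orientations are given as a unit quaternion [x, y, z, w].
In Python, from workcell import * gives the robot as it stands.
- The arm moves only by the tool arm_command, never from a script. Its arguments are lists of equal length, an entry for each row: "translation": the shift along the tool's x, y, z in cm, a list of three; "turn": the turn about the tool's z in rad; "hand": the closure, from 0 (fully open) to 1 (shut). In form: {"translation": [[x, y, z], ...], "turn": [turn, ...], "hand": [hand, ...]}. A call has 1 to 5 rows; each row is the pose to reach, as a shift and turn from the pose commanded when the call began, along the tool's axes at that moment; what a row does not reach only later rows make up. A row lasts 1/12 s, in which the tool goes at most 41.7 mm and 7.16 degrees, less where a joint would pass 70% of its speed; a pose out of reach is approached as far as the arm can. A call with a gripper value outside its range is refused whole. The fingers move at their own pace and stop on an object; the grip force is fixed at half the most. Time passes only in rows, so rows that repeat a pose let the fingers close. It gives the time, the measured TCP pose, the force and the opening at its end, in the units of the state.
- get_obs(): the state, without advancing time (a new reading comes with each control period).
- camera(name): name is "scene" or "top" or "wrist"; returns (picture, depth): 400x640x3 uint8, red, green, blue; 400x640 float32, m along the optical axis (not along the pixel's ray), 0 where there is no reading.
- camera_info(name): a dict with "mtx" (3x3 intrinsics, pixels), "dist_coeffs" ([k1, k2, p1, p2, k3] as OpenCV has them; the pictures are not rectified), "world_to_cam" (4x4, takes a point from world to camera coordinates). Camera axes: x right, y down, z forward; pixel columns grow to the right and rows downward; lengths in m; the calibration is good to about 2 mm. A picture is of the moment at which its call begins: read the wrist's pose just before it. camera_info takes no time and is no camera call; for the wrist camera it gives the pose at the moment of the call.
- job_done(): hands the job in, once; it reports no verdict.
Trained networks look in the newest picture that a camera, given by its name, has taken for a name from the list of things; names that differ only in an ending like _2 or _b are one class to them, and where a whole thing is asked for, a point or a joint stands for the part that bears it (a point fixed in the world has none). Each returns a list of dicts, best first, with "conf" (0 to 1); they miss things now and then, are a little off and sometimes report something else, mostly with a low value. They report only what shows in the picture. A call takes as long as a camera call. They do not tell look-alikes from the thing itself.
- search_frame(camera, name): "location" ([row, column] in pixels, amid what is visible of it).
- spot_point(camera, name): "location" ([row, column] in pixels: a listed point, or the origin of a listed thing).
The state is a dict: "clock": time; "joint_pos": joint angles; "joint_vel": joint speeds; "tau": joint torques, N m; "eef_pos": TCP position; "tool_rot": TCP orientation; "ft_force": force on the tool from outside, world axes, zero at the start; "ft_torque": the same for the moment, N m; "grip_width": finger opening in m.
Only numpy, scipy, OpenCV 4.12 (cv2) and the standard library are available. Lean on these libraries where they do the work, as an engineer would, in place of code of your own. Each camera call takes 0.05 s, during which the arm holds its last target. There are 200 camera calls.

## Working session

There is one attempt and no reset: what is moved stays moved. The work goes in short steps, Python scripts to look and compute and a tool call to move; the robot and the scene stay as the last step left them, time stands still between calls to the robot, and variables do not carry over. Pictures are saved under pics/ and viewed, about 12 in all and at most 16, crops included, and the job is handed in when it is done.

Besides the shell and the picture viewer there is one more tool, called after "Call:" in YAML: its name, and indented under it one key for each argument. arm_command: Moves the arm, as the interface text tells. Its arguments: {"type":"object","properties":{"translation":{"type":"array","items":{"type":"array","items":{"type":"number"}}},"turn":{"type":"array","items":{"type":"number"}},"hand":{"type":"array","items":{"type":"number"}}},"required":["translation","turn","hand"]}

```bash
mkdir -p pics; ls
cat > h.py <<'E'
from workcell import *
import numpy as np, cv2
def snap(n,f):
    p,d=camera(n); cv2.imwrite('pics/'+f,p[:,:,::-1]); i=camera_info(n); return p,d,i
def ray(i,rc):
    K=np.array(i['mtx']);D=np.array(i['dist_coeffs']);T=np.linalg.inv(np.array(i['world_to_cam']))
    u=cv2.undistortPoints(np.array([[[rc[1],rc[0]]]],float),K,D)[0,0]
    return T[:3,3],T[:3,:3]@np.array([u[0],u[1],1.])
def at_z(i,rc,z):
    o,r=ray(i,rc); return o+r*(z-o[2])/r[2]
def at_d(i,rc,d):
    o,r=ray(i,rc); return o+r*d
def proj(i,P):
    P=np.atleast_2d(np.array(P,float));W=np.array(i['world_to_cam'])
    return cv2.projectPoints(P,cv2.Rodrigues(W[:3,:3])[0],W[:3,3],np.array(i['mtx']),np.array(i['dist_coeffs']))[0][:,0]
E
python3 - <<'E'
from h import *
print(get_obs())
names=dict(collar_mid=.009,cutter_mid=.007,spacer_mid=.005,cap_mid=.011,seat=.036,keg_mid=.075,mallet_head=.024,tin_mid=.0275)
for c in ['top','scene']:
    p,d,i=snap(c,c+'0.png')
    for n,z in names.items():
        for r in spot_point(c,n): print(c,n,np.round(r['location']),round(r['conf'],2),at_z(i,r['location'],z).round(4))
E
```

```text
pics
{'clock': 0.0, 'joint_pos': array([-1.24499294e+00,  2.41408992e-01,  3.74501738e-03,  1.33523159e+00,
       -9.69870110e-06,  1.57077835e+00]), 'joint_vel': array([ 0.00057753,  0.00028759, -0.00056576, -0.00028776,  0.00132432,
       -0.00080607]), 'tau': array([ 2.74388885e-04, -3.72321939e+01,  2.52405274e+01,  1.68928021e-02,
        4.82685550e-05, -1.50803029e-06]), 'eef_pos': array([ 0.1598385 , -0.47312407,  0.24442288]), 'tool_rot': array([ 9.86758833e-01,  1.62190946e-01, -1.75005593e-04, -1.03493966e-03]), 'ft_force': array([-0.89641029,  0.47758567,  0.55797182]), 'ft_torque': array([-0.02125411, -0.00501207,  0.02295279]), 'grip_width': 0.08548534493336096}
top collar_mid [191. 344.] 0.88 [ 0.6467 -0.0677  0.009 ]
top collar_mid [270. 355.] 0.18 [ 0.4814 -0.0942  0.009 ]
top cutter_mid [191. 273.] 0.8 [0.6439 0.0819 0.007 ]
top cutter_mid [141. 392.] 0.31 [ 0.7589 -0.1717  0.007 ]
top spacer_mid [275. 270.] 0.65 [0.4664 0.0828 0.005 ]
top spacer_mid [259. 313.] 0.65 [ 0.5026 -0.0053  0.005 ]
top cap_mid [205. 388.] 0.81 [ 0.6191 -0.1635  0.011 ]
top cap_mid [271.
[... 188 characters left out ...]
641  0.0275]
scene collar_mid [256. 305.] 0.71 [ 0.654  -0.0779  0.009 ]
scene cutter_mid [217. 353.] 0.66 [0.6425 0.0817 0.007 ]
scene spacer_mid [184. 296.] 0.67 [0.4634 0.0654 0.005 ]
scene spacer_mid [207. 292.] 0.44 [0.5193 0.0022 0.005 ]
scene cap_mid [272. 261.] 0.87 [ 0.6255 -0.1691  0.011 ]
scene cap_mid [216. 248.] 0.56 [ 0.4799 -0.0962  0.011 ]
scene seat [258. 158.] 0.97 [ 0.4781 -0.3058  0.036 ]
scene keg_mid [150. 382.] 0.82 [0.5735 0.2585 0.075 ]
scene mallet_head [206. 431.] 0.79 [0.7528 0.2247 0.024 ]
scene mallet_head [255. 156.] 0.6 [ 0.4559 -0.3026  0.024 ]
scene mallet_head [257. 306.] 0.17 [ 0.6645 -0.0853  0.024 ]
scene tin_mid [310. 304.] 0.7 [ 0.7524 -0.1691  0.0275]
```

View pics/top0.png

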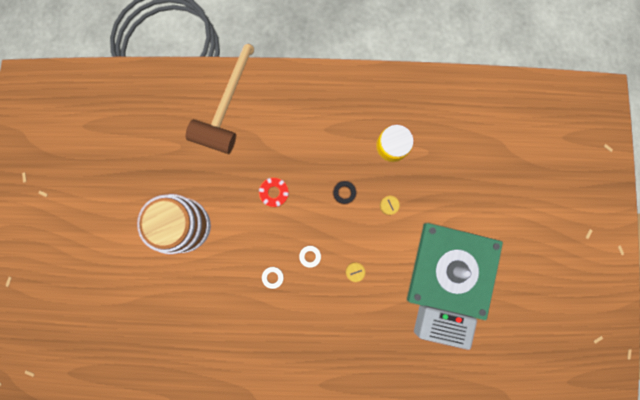

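View pics/scene0.png

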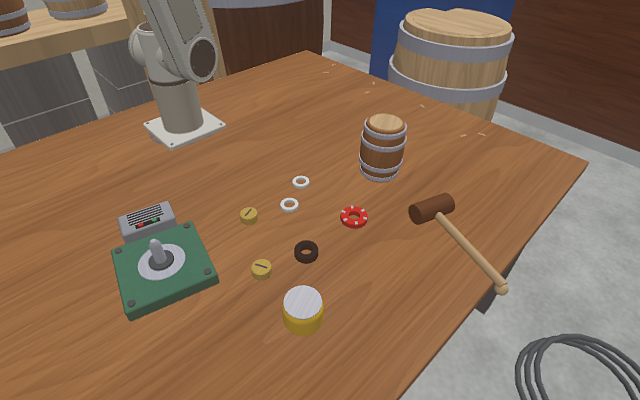

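Top view: collar (row 191, col 344), cutter (191, 273), spindle unit (272, 458). The left-most spacer, which is the target, is at (277, 272). The cap nearest the base, also a target, is at (272, 356). The scene view agrees. I'll move towards the seat so the wrist camera can look.

Call:
arm_command:
  translation:
    - [4, -1.2, 0]
    - [8, -2.4, 0]
    - [12, -3.6, 0]
    - [16, -4.8, 0]
    - [19, -6, 0]
  turn: [-0.12, -0.24, -0.36, -0.48, -0.6]
  hand: [0, 0, 0, 0, 0]

```text
clock: 1.32
eef_pos: [0.3229, -0.3546, 0.2455]
tool_rot: [0.893, 0.45, 0.0, 0.0]
ft_force: [0.7, -1.0, 0.0]
grip_width: 0.0852
```

```bash
cat >> h.py <<'E'
from scipy.spatial.transform import Rotation as R
def to(x,y,z,yaw=None):
    o=get_obs(); M=R.from_quat(o['tool_rot']).as_matrix(); e=o['eef_pos']
    w=np.arctan2(M[1,0],M[0,0])
    print('t',round(o['clock'],2),'tcp',e.round(4),'yaw',round(w,3),'F',o['ft_force'].round(1),'w',round(o['grip_width'],4),'tilt',M[:,2].round(3))
    print('move cm',(M.T@(np.array([x,y,z])-e)*100).round(2),'turn',None if yaw is None else round(w-yaw,3))
E
python3 - <<'E'
from h import *
import workcell; print([n for n in dir(workcell) if n[0]!='_'], getattr(workcell,'tip_reach',None))
to(.48,-.24,.26,1.571); print(get_obs()['joint_pos'].round(3))
E
```

```text
['Unreachable', 'camera', 'camera_info', 'get_obs', 'job_done', 'search_frame', 'spot_point', 'tip_reach'] 0.014
t 1.32 tcp [ 0.3229 -0.3546  0.2455] yaw 0.933 F [ 0.7 -1.   0. ] w 0.0852 tilt [ 0.001 -0.    -1.   ]
move cm [18.56  5.79 -1.44] turn -0.638
[-8.330e-01  1.990e-01 -4.700e-02  1.323e+00  1.000e-03  1.376e+00]
```

Call:
arm_command:
  translation:
    - [3.7, 1.2, -0.3]
    - [7.4, 2.4, -0.6]
    - [11.1, 3.6, -0.9]
    - [14.8, 4.8, -1.2]
    - [18.5, 5.8, -1.4]
  turn: [-0.12, -0.24, -0.36, -0.48, -0.6]
  hand: [0, 0, 0, 0, 0]

```text
clock: 1.73
eef_pos: [0.4801, -0.2418, 0.2597]
tool_rot: [0.721, 0.693, 0.0, 0.001]
ft_force: [1.0, 0.6, -0.5]
grip_width: 0.0854
```

Run:
```python
from h import *
to(.48,-.24,.26,1.571)
p,d,i=snap('wrist','w1.png')
for n,z in dict(collar_mid=.009,cutter_mid=.007,spacer_mid=.005,cap_mid=.011,seat=.036).items():
    for r in spot_point('wrist',n): print(n,np.round(r['location']),round(r['conf'],2),at_z(i,r['location'],z).round(4))
T=np.linalg.inv(i['world_to_cam']); print(T.round(3)); print(i['mtx'])
```

```text
t 1.73 tcp [ 0.4801 -0.2418  0.2597] yaw 1.532 F [ 1.   0.6 -0.5] w 0.0854 tilt [ 0.001 -0.001 -1.   ]
move cm [ 0.18 -0.02 -0.03] turn -0.039
collar_mid [ 24. 449.] 0.74 [ 0.6497 -0.0625  0.009 ]
cap_mid [ 49. 311.] 0.93 [ 0.4846 -0.0886  0.011 ]
cap_mid [109. 428.] 0.67 [ 0.6298 -0.1608  0.011 ]
cap_mid [ 24. 453.] 0.25 [ 0.6532 -0.0637  0.011 ]
seat [220. 321.] 0.64 [ 0.4904 -0.2962  0.036 ]
[[ 1.    -0.028 -0.002  0.487]
 [-0.028 -0.958 -0.285 -0.165]
 [ 0.006  0.285 -0.959  0.389]
 [ 0.     0.     0.     1.   ]]
[[288.79879188   0.         317.11285444]
 [  0.         288.79879188 201.11096447]
 [  0.           0.           1.        ]]
```

View pics/w1.png

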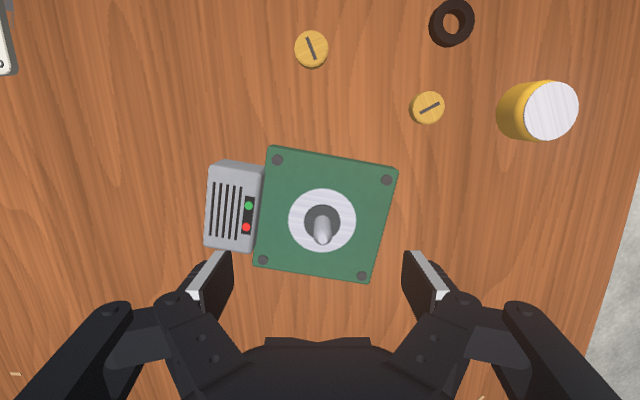

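```bash
cat >> h.py <<'E'
from scipy.optimize import least_squares
def cloud(d,i):
    K=np.array(i['mtx']);D=np.array(i['dist_coeffs']);T=np.linalg.inv(np.array(i['world_to_cam']))
    v,u=np.mgrid[:d.shape[0],:d.shape[1]]
    q=cv2.undistortPoints(np.stack([u,v],-1).reshape(-1,1,2).astype(float),K,D)[:,0]
    P=np.c_[q,np.ones(len(q))]*d.reshape(-1,1)
    P=P@T[:3,:3].T+T[:3,3]; P[d.ravel()==0]=np.nan
    return P.reshape(d.shape+(3,))
def circ(Q,r,c0):
    f=least_squares(lambda c:np.hypot(Q[:,0]-c[0],Q[:,1]-c[1])-r,c0,loss='soft_l1',f_scale=.001)
    return f.x, np.sqrt(np.mean(f.fun**2))
def spindle(d,i,c0=(.485,-.30)):
    P=cloud(d,i).reshape(-1,3); P=P[np.hypot(P[:,0]-c0[0],P[:,1]-c0[1])<.03]
    s=P[(P[:,2]>.043)&(P[:,2]<.077)]; t=P[P[:,2]>.043][:,2]
    f=P[(P[:,2]>.033)&(P[:,2]<.041)]
    print('spindle n',len(s),*circ(s[:,:2],.011,c0) if len(s)>8 else '','topz',np.max(t) if len(t) else None,'flange z',np.median(f[:,2]) if len(f) else None)
def contour(i,mask,zt,r,c0):
    """outline of a disc whose top edge (height zt) bounds the mask: fit min-enclosing in world"""
    pass
E
python3 - <<'E'
from h import *
for c in ['wrist','top','scene']:
    p,d=camera(c); i=camera_info(c); print(c); spindle(d,i)
    P=cloud(d,i)
    # bench z, and disc tops
    print('bench z',np.nanmedian(P[...,2][np.abs(P[...,2])<.01]))
    for n,c0,h,ro in [('collar',(.648,-.066),.018,.025),('cutter',(.643,.082),.014,.031),('spacer',(.466,.082),.010,.022),('cap',(.481,-.094),.022,.020)]:
        m=(np.hypot(P[...,0]-c0[0],P[...,1]-c0[1])<ro+.012)&(P[...,2]>h*.6)
        Q=P[m]
        if len(Q)<20: continue
        (e,ax,an)=cv2.minAreaRect(np.float32(Q[:,:2]*1000))
        print(n,len(Q),'rect c',np.round(e,1),np.round(ax,1),'mean',Q.mean(0).round(4),'z',np.median(Q[:,2]).round(4))
E
```

```text
wrist
spindle n 168 [ 0.48502997 -0.30564259] 0.00025662163191855 topz 0.09179077880617503 flange z 0.03634968950168416
bench z 0.00019616368622871194
collar 1215 rect c [645.6 -72.7] [44.7 49.5] mean [ 0.6448 -0.0718  0.0176] z 0.018
cap 1005 rect c [479.7 -95.2] [39.2 38.3] mean [ 0.4794 -0.0955  0.0216] z 0.0219
top
spindle n 58 [ 0.48326184 -0.30400803] 0.0007006436035070896 topz 0.09359750178606074 flange z 0.03659610416309478
bench z 0.0014557375048618315
collar 323 rect c [643.5 -68.1] [48.5 46.7] mean [ 0.6438 -0.068   0.0191] z 0.0192
cutter 535 rect c [641.5  80.8] [59.7 57.3] mean [0.641  0.0808 0.0154] z 0.0153
spacer 234 rect c [459.5  79.9] [42.9 52.3] mean [0.463  0.0778 0.0111] z 0.0111
cap 300 rect c [479.1 -93.2] [39.4 37.5] mean [ 0.4791 -0.093   0.0227] z 0.023
scene
spindle n 156 [ 0.48295788 -0.30346986] 0.000770820305244631 topz 0.4913489899821426 flange z 0.03541560305082003
bench z -5.413939300236148e-05
collar 328 rect c [645.1 -68.7] [47.5 48.8] mean [ 0.6466 -0.0699  0.017 ] z 0.0177
cutter 382 rect c [642.2  81.8] [60.7 60.8] mean [0.644  0.0802 0.0139] z 0.0141
spacer 118 rect c [462.7  78.3] [40.8 41. ] mean [0.4641 0.0778 0.0098] z 0.01
cap 199 rect c [479.5 -93.8] [36.8 38.8] mean [ 0.4815 -0.0952  0.0209] z 0.0215
```

Call:
arm_command:
  translation:
    - [2.9, 2.6, 2]
    - [5.9, 5.2, 5]
    - [8.9, 7.8, 8]
    - [11.9, 10.5, 11]
    - [14.8, 13.1, 13]
  turn: [-0.04, -0.04, -0.04, -0.04, -0.04]
  hand: [0, 0, 0, 0, 0]

```text
clock: 2.6
eef_pos: [0.5983, -0.1192, 0.1427]
tool_rot: [0.71, 0.704, -0.0, -0.0]
ft_force: [-0.3, -1.1, -0.9]
grip_width: 0.0853
```

Call:
arm_command:
  translation:
    - [1.5, 1.4, 0]
    - [3, 2.6, 1]
    - [3, 2.6, 1]
    - [3, 2.6, 1]
  turn: [0, 0, 0, 0]
  hand: [0, 0, 0, 0]

```text
clock: 2.93
eef_pos: [0.6242, -0.0891, 0.1331]
tool_rot: [0.709, 0.705, -0.001, -0.001]
ft_force: [0.1, -1.1, 0.2]
grip_width: 0.0854
```

```bash
cat >> h.py <<'E'
H=dict(collar=((.645,-.070),.018,.025),cutter=((.642,.081),.014,.031),spacer=((.463,.079),.010,.022),cap=((.480,-.094),.022,.020))
def part(n,f=None,c='wrist'):
    c0,h,ro=H[n]
    if f: p,d,i=snap(c,f)
    else: p,d=camera(c); i=camera_info(c)
    P=cloud(d,i); m=(np.hypot(P[...,0]-c0[0],P[...,1]-c0[1])<ro+.012)&(abs(P[...,2]-h)<.004)
    Q=P[m]; 
    rim=cv2.convexHull(np.float32(Q[:,:2]))[:,0]
    x,rms=circ(rim.astype(float),ro-.0005,Q[:,:2].mean(0))
    print(n,len(Q),'fit',x.round(4),'rms',round(rms,5),'z',np.median(Q[:,2]).round(4)); return x
E
python3 - <<'E'
from h import *
x=part('collar','w2.png'); to(x[0],x[1],.016,1.571)
E
```

```text
collar 1876 fit [ 0.6465 -0.0702] rms 0.00026 z 0.0188
t 2.98 tcp [ 0.6241 -0.0898  0.1339] yaw 1.565 F [-0.2 -0.6  0.8] w 0.0853 tilt [-0.001 -0.    -1.   ]
move cm [ 1.98  2.24 11.78] turn -0.006
```

View pics/w2.png

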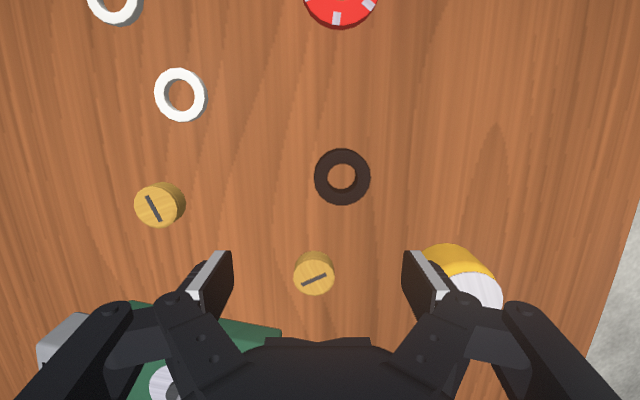

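Wrist view: the collar is at (177, 342), clear of its neighbours. Descending to grasp it.

Call:
arm_command:
  translation:
    - [1, 1.1, 2]
    - [2, 2.2, 4]
    - [2, 2.25, 6]
    - [2, 2.25, 8]
    - [2, 2.25, 8]
  turn: [0, 0, 0, 0, 0]
  hand: [0, 0, 0, 0, 0]

```text
clock: 3.4
eef_pos: [0.6438, -0.0704, 0.0504]
tool_rot: [0.71, 0.705, -0.002, -0.003]
ft_force: [-1.8, 0.8, -0.5]
grip_width: 0.0855
```

Run:
```python
from h import *
x=part('collar'); to(x[0],x[1],.013,1.571)
```

```text
collar 3684 fit [ 0.6475 -0.0692] rms 0.00017 z 0.0201
t 3.45 tcp [ 0.6449 -0.0704  0.0525] yaw 1.563 F [-0.6  0.4  0.5] w 0.0852 tilt [-0.005  0.    -1.   ]
move cm [0.12 0.29 3.95] turn -0.008
```

Call:
arm_command:
  translation:
    - [0.1, 0.2, 1]
    - [0.1, 0.2, 2]
    - [0.1, 0.2, 3]
    - [0.1, 0.2, 3.9]
    - [0.1, 0.2, 3.9]
  turn: [0, 0, 0, 0, 0]
  hand: [0, 0, 0, 0, 0]

```text
clock: 3.87
eef_pos: [0.6477, -0.068, 0.0126]
tool_rot: [0.709, 0.705, -0.001, -0.002]
ft_force: [-0.8, 0.1, -0.3]
grip_width: 0.0854
```

Call:
arm_command:
  translation:
    - [0, 0, 0]
    - [0, 0, 0]
    - [0, 0, 0]
    - [0, 0, 0]
    - [0, 0, 0]
  turn: [0, 0, 0, 0, 0]
  hand: [0.3, 0.5, 0.6, 0.6, 0.6]

```text
clock: 4.28
eef_pos: [0.6503, -0.068, 0.0163]
tool_rot: [0.709, 0.705, 0.001, 0.001]
ft_force: [-0.9, -0.5, 4.1]
grip_width: 0.048
```

Call:
arm_command:
  translation:
    - [0, 0, 0]
    - [0, 0, 0]
    - [0, 0, 0]
    - [0, 0, 0]
    - [0, 0, 0]
  turn: [0, 0, 0, 0, 0]
  hand: [0.6, 0.6, 0.6, 0.6, 0.6]

```text
clock: 4.7
eef_pos: [0.6503, -0.0681, 0.0163]
tool_rot: [0.709, 0.705, 0.001, 0.001]
ft_force: [-0.7, 1.0, 5.5]
grip_width: 0.0474
```

Run:
```python
from h import *
x=part('collar'); to(x[0],x[1],.013,1.571)
```

```text
collar 5600 fit [ 0.6501 -0.0695] rms 0.00556 z 0.0179
t 4.75 tcp [ 0.6503 -0.068   0.0163] yaw 1.566 F [-0.4  0.7  5.3] w 0.0477 tilt [ 0.002 -0.    -1.   ]
move cm [-0.15 -0.02  0.33] turn -0.005
```

Run:
```python
from h import *
snap('wrist','w3.png')
```

```text
(no output)
```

View pics/w3.png

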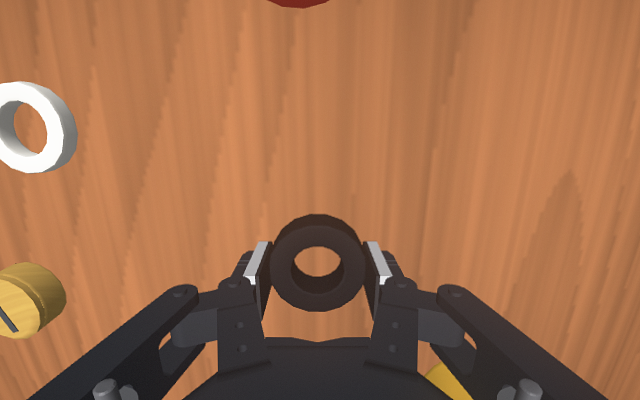

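The collar is gripped, centred between the pads at (262, 318). Lifting.

Call:
arm_command:
  translation:
    - [0, 0, -1]
    - [0, 0, -3.5]
    - [0, 0, -6.5]
    - [0, 0, -9.5]
    - [0, 0, -12.5]
  turn: [0, 0, 0, 0, 0]
  hand: [0.6, 0.6, 0.6, 0.6, 0.6]

```text
clock: 5.22
eef_pos: [0.6486, -0.068, 0.1408]
tool_rot: [0.709, 0.705, -0.001, -0.001]
ft_force: [1.1, -0.4, -0.9]
grip_width: 0.0474
```

Call:
arm_command:
  translation:
    - [0, 0, 0]
    - [0, 0, 0]
    - [0, 0, 0]
  turn: [0, 0, 0]
  hand: [0.6, 0.6, 0.6]

```text
clock: 5.47
eef_pos: [0.6487, -0.068, 0.1394]
tool_rot: [0.709, 0.705, -0.0, -0.001]
ft_force: [0.5, -0.2, -2.3]
grip_width: 0.0474
```

```bash
cat >> h.py <<'E'
def held(f=None):
    """bore/outer of held ring: cloud between pads"""
    o=get_obs(); e=o['eef_pos']
    if f: p,d,i=snap('wrist',f)
    else: p,d=camera('wrist'); i=camera_info('wrist')
    P=cloud(d,i); m=(abs(P[...,0]-e[0])<.016)&(abs(P[...,1]-e[1])<.04)&(P[...,2]<e[2]+.02)&(P[...,2]>e[2]-.03)
    Q=P[m]; z=np.percentile(Q[:,2],70); S=Q[abs(Q[:,2]-z)<.003]
    print('held top z-tcp',round(z-e[2],4),'y-tcp range',(S[:,1].min()-e[1]).round(4),(S[:,1].max()-e[1]).round(4),'n',len(S))
    r=cv2.convexHull(np.float32(S[:,:2]))[:,0]
    return P,S,e
E
python3 - <<'E'
from h import *
P,S,e=held('w4.png')
# edge profile along y at x=e
for lo,hi in [(-.003,.003)]:
    q=S[abs(S[:,0]-e[0])<.004]; print(np.histogram(q[:,1]-e[1],bins=np.arange(-.035,.036,.0025)))
to(.484,-.3045,.16,1.571)
E
```

```text
held top z-tcp 0.0007 y-tcp range -0.0265 0.0232 n 3563
(array([ 0,  0,  0, 20, 57, 59, 63, 73, 58,  0,  0,  0,  0,  0,  0,  0,  0,
        0, 35, 77, 80, 82, 97, 35,  0,  0,  0,  0]), array([-3.50000000e-02, -3.25000000e-02, -3.00000000e-02, -2.75000000e-02,
       -2.50000000e-02, -2.25000000e-02, -2.00000000e-02, -1.75000000e-02,
       -1.50000000e-02, -1.25000000e-02, -1.00000000e-02, -7.50000000e-03,
       -5.00000000e-03, -2.50000000e-03,  2.77555756e-17,  2.50000000e-03,
        5.00000000e-03,  7.50000000e-03,  1.00000000e-02,  1.25000000e-02,
        1.50000000e-02,  1.75000000e-02,  2.00000000e-02,  2.25000000e-02,
        2.50000000e-02,  2.75000000e-02,  3.00000000e-02,  3.25000000e-02,
        3.50000000e-02]))
t 5.52 tcp [ 0.6482 -0.0679  0.1384] yaw 1.566 F [-0.4  0.2 -0.6] w 0.0469 tilt [-0.003  0.    -1.   ]
move cm [-23.74 -16.3   -2.11] turn -0.005
```

Call:
arm_command:
  translation:
    - [-3.2, -1.6, -1.2]
    - [-6.4, -3.2, -2.4]
    - [-9.6, -4.8, -3.6]
    - [-12.8, -6.4, -4.8]
    - [-16, -8, -6]
  turn: [0, 0, 0, 0, 0]
  hand: [0.6, 0.6, 0.6, 0.6, 0.6]

```text
clock: 5.93
eef_pos: [0.5666, -0.2283, 0.1981]
tool_rot: [0.709, 0.706, -0.001, -0.002]
ft_force: [0.6, -0.2, -1.1]
grip_width: 0.0476
```

Call:
arm_command:
  translation:
    - [-3.2, -1.6, 0]
    - [-6.4, -3.2, 0]
    - [-9.6, -4.8, 0]
    - [-12.8, -6.4, 0]
    - [-16, -8, 0]
  turn: [0, 0, 0, 0, 0]
  hand: [0.6, 0.6, 0.6, 0.6, 0.6]

```text
clock: 6.35
eef_pos: [0.4858, -0.3879, 0.1977]
tool_rot: [0.709, 0.705, -0.0, -0.002]
ft_force: [-0.3, -0.5, -1.8]
grip_width: 0.0473
```

Call:
arm_command:
  translation:
    - [0, 0, 0]
    - [0, 0, 0]
    - [0, 0, 0]
    - [0, 0, 0]
  turn: [0, 0, 0, 0]
  hand: [0.6, 0.6, 0.6, 0.6]

```text
clock: 6.68
eef_pos: [0.4879, -0.3859, 0.1988]
tool_rot: [0.708, 0.706, 0.0, -0.001]
ft_force: [-0.1, -0.7, -1.1]
grip_width: 0.0474
```

Run:
```python
from h import *
held()
for k in range(3): p,d=camera('wrist'); i=camera_info('wrist'); spindle(d,i)
to(.484,-.3045,.16,1.571)
```

```text
held top z-tcp 0.0022 y-tcp range -0.0262 0.0231 n 3562
spindle n 0 topz 0.09187999506945796 flange z 0.036343398072685384
spindle n 0 topz 0.09263669850673042 flange z 0.03631157254771189
spindle n 0 topz 0.09230522916215034 flange z 0.036214657967726216
t 6.88 tcp [ 0.4885 -0.3861  0.2   ] yaw 1.568 F [ 1.1  0.1 -1.4] w 0.0478 tilt [-0.  0. -1.]
move cm [ 8.15 -0.47  4.  ] turn -0.003
```

```bash
cat >> h.py <<'E'
def nose(c='wrist',c0=(.484,-.304)):
    p,d=camera(c); i=camera_info(c); P=cloud(d,i).reshape(-1,3); P=P[np.hypot(P[:,0]-c0[0],P[:,1]-c0[1])<.032]
    n=P[P[:,2]>.0885]; f=P[(P[:,2]>.034)&(P[:,2]<.040)]
    mid=lambda a:(a.min(0)+a.max(0))/2
    for k,a,r in (('nose',n,.0055),('flange',f,.024)):
        if len(a)>6:
            h=cv2.convexHull(np.float32(a[:,:2]))[:,0].astype(float); x,e=circ(h,r,c0)
            print(k,len(a),'mid',mid(a)[:2].round(4),'fit',x.round(4),round(e,5),'z',a[:,2].max().round(4))
E
python3 - <<'E'
from h import *
for k in range(2): nose()
nose('scene');nose('top')
to(.4845,-.3025,.13,1.571)
E
```

```text
nose 185 mid [ 0.485  -0.3047] fit [ 0.485  -0.3045] 0.00061 z 0.0921
flange 1439 mid [ 0.485 -0.305] fit [ 0.485  -0.3048] 0.00031 z 0.0386
nose 183 mid [ 0.485  -0.3045] fit [ 0.485  -0.3047] 0.00042 z 0.0918
flange 1442 mid [ 0.485  -0.3048] fit [ 0.485  -0.3047] 0.00025 z 0.0381
nose 181 mid [ 0.4859 -0.3175] fit [ 0.4878 -0.3264] 0.01309 z 0.5013
flange 230 mid [ 0.4863 -0.3026] fit [ 0.4845 -0.3027] 0.00067 z 0.0393
nose 272 mid [ 0.4831 -0.3165] fit [ 0.4845 -0.3237] 0.01343 z 0.5052
flange 268 mid [ 0.4842 -0.3042] fit [ 0.4884 -0.2997] 0.00609 z 0.04
t 7.08 tcp [ 0.4882 -0.3868  0.2002] yaw 1.567 F [ 0.2  1.1 -2.1] w 0.0474 tilt [ 0. -0. -1.]
move cm [ 8.43 -0.4   7.02] turn -0.004
```

Run:
```python
from h import *
for k in range(2):
    P,S,e=held(); h=cv2.convexHull(np.float32(S[:,:2]))[:,0].astype(float)
    x,r=circ(h,.0247,e[:2]); print('centre-tcp',(x-e[:2]).round(4),r)
e=get_obs()['eef_pos']; c=x-e[:2]
to(.485-c[0],-.3047-c[1],.13,1.571)
```

```text
held top z-tcp 0.0018 y-tcp range -0.0265 0.0229 n 3548
centre-tcp [ 0.0012 -0.0017] 0.0022727393804260225
held top z-tcp 0.0018 y-tcp range -0.0263 0.0232 n 3529
centre-tcp [ 0.0005 -0.0016] 0.002026266440506328
t 7.18 tcp [ 0.488  -0.387   0.2002] yaw 1.566 F [ 0.2  0.5 -1.9] w 0.0474 tilt [ 0. -0. -1.]
move cm [ 8.38 -0.4   7.02] turn -0.005
```

Call:
arm_command:
  translation:
    - [3, -0.2, 1]
    - [6, -0.4, 3]
    - [8.4, -0.4, 6]
    - [8.4, -0.4, 7.5]
    - [8.4, -0.4, 7.5]
  turn: [0, 0, 0, 0, 0]
  hand: [0.6, 0.6, 0.6, 0.6, 0.6]

```text
clock: 7.6
eef_pos: [0.4815, -0.3002, 0.1212]
tool_rot: [0.708, 0.706, -0.001, -0.004]
ft_force: [-1.1, -0.0, -1.4]
grip_width: 0.0472
```

Call:
arm_command:
  translation:
    - [0, 0, 0]
    - [0, 0, 0]
    - [0, 0, 0]
    - [0, 0, 0]
  turn: [0, 0, 0, 0]
  hand: [0.6, 0.6, 0.6, 0.6]

```text
clock: 7.93
eef_pos: [0.4852, -0.3046, 0.1267]
tool_rot: [0.709, 0.705, 0.0, 0.002]
ft_force: [-0.0, 0.2, -0.8]
grip_width: 0.0476
```

Run:
```python
from h import *
held('w5.png'); to(.4845,-.303,.055)
```

```text
held top z-tcp 0.0015 y-tcp range -0.0263 0.0232 n 3569
t 7.98 tcp [ 0.485  -0.3044  0.1264] yaw 1.565 F [-0.8  1.1 -2.5] w 0.0477 tilt [ 0.002 -0.002 -1.   ]
move cm [ 0.15 -0.07  7.14] turn None
```

View pics/w5.png

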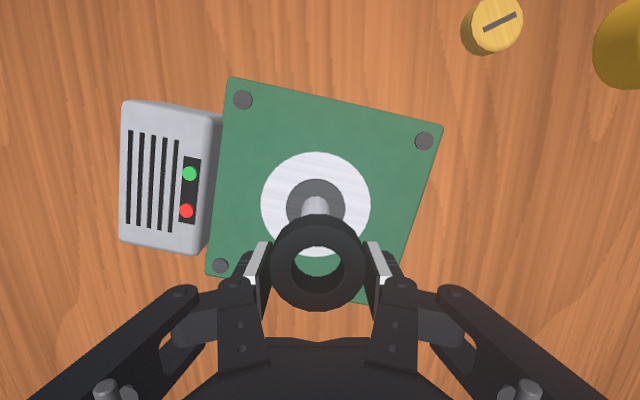

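The spindle (row 210, col 316) lines up with the bore (262, 317). Lowering in steps.

Call:
arm_command:
  translation:
    - [0.1, 0, 0.5]
    - [0.1, 0, 1]
    - [0.1, 0, 1.5]
    - [0.1, 0, 2]
    - [0.1, 0, 2.5]
  turn: [0, 0, 0, 0, 0]
  hand: [0.6, 0.6, 0.6, 0.6, 0.6]

```text
clock: 8.4
eef_pos: [0.4839, -0.302, 0.0992]
tool_rot: [0.709, 0.705, -0.0, -0.0]
ft_force: [-0.2, 0.3, -1.3]
grip_width: 0.0474
```

Call:
arm_command:
  translation:
    - [0, 0, 0.5]
    - [0, 0, 1]
    - [0, 0, 1.5]
    - [0, 0, 1.5]
    - [0, 0, 1.5]
  turn: [0, 0, 0, 0, 0]
  hand: [0.6, 0.6, 0.6, 0.6, 0.6]

```text
clock: 8.82
eef_pos: [0.484, -0.302, 0.0846]
tool_rot: [0.709, 0.705, -0.0, -0.0]
ft_force: [0.4, 0.5, -0.7]
grip_width: 0.0474
```

Run:
```python
from h import *
held('w6.png'); to(.4845,-.303,.055)
```

```text
held top z-tcp 0.0023 y-tcp range -0.027 0.0229 n 4067
t 8.87 tcp [ 0.4843 -0.3022  0.085 ] yaw 1.566 F [-0.3 -0.4 -1.4] w 0.0473 tilt [-0.  0. -1.]
move cm [-0.08  0.02  3.  ] turn None
```

View pics/w6.png

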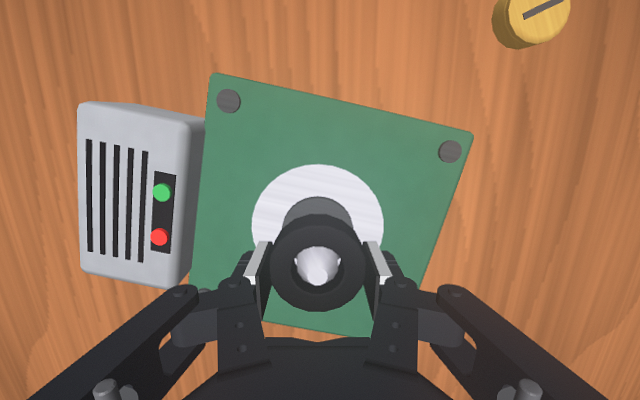

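The spindle nose shows inside the bore at (262, 317) with no contact force. Continuing down.

Call:
arm_command:
  translation:
    - [-0.05, 0, 0.7]
    - [-0.05, 0, 1.4]
    - [-0.05, 0, 2]
    - [-0.05, 0, 2.6]
    - [-0.05, 0, 2.8]
  turn: [0, 0, 0, 0, 0]
  hand: [0.6, 0.6, 0.6, 0.6, 0.6]

```text
clock: 9.28
eef_pos: [0.4834, -0.3022, 0.0555]
tool_rot: [0.709, 0.705, -0.0, -0.001]
ft_force: [-0.1, 0.0, -1.6]
grip_width: 0.0478
```

Call:
arm_command:
  translation:
    - [0, 0, 0.1]
    - [0, 0, 0.2]
    - [0, 0, 0.3]
    - [0, 0, 0.4]
    - [0, 0, 0.4]
  turn: [0, 0, 0, 0, 0]
  hand: [0.6, 0.6, 0.6, 0.6, 0.6]

```text
clock: 9.7
eef_pos: [0.4843, -0.3028, 0.0531]
tool_rot: [0.709, 0.705, 0.0, 0.0]
ft_force: [0.3, 0.1, -1.0]
grip_width: 0.0474
```

Call:
arm_command:
  translation:
    - [0, 0, 0.1]
    - [0, 0, 0.2]
    - [0, 0, 0.2]
    - [0, 0, 0.2]
  turn: [0, 0, 0, 0]
  hand: [0.6, 0.6, 0.6, 0.6]

```text
clock: 10.03
eef_pos: [0.4845, -0.3029, 0.0522]
tool_rot: [0.709, 0.705, 0.0, 0.001]
ft_force: [-1.4, 1.7, 5.7]
grip_width: 0.0474
```

Call:
arm_command:
  translation:
    - [0, 0, 0.1]
    - [0, 0, 0.1]
    - [0, 0, 0.1]
  turn: [0, 0, 0]
  hand: [0.6, 0.6, 0.6]

```text
clock: 10.28
eef_pos: [0.4845, -0.3029, 0.0522]
tool_rot: [0.709, 0.705, 0.0, 0.001]
ft_force: [-3.2, 3.4, 10.8]
grip_width: 0.0477
```

Call:
arm_command:
  translation:
    - [0, 0, -0.1]
    - [0, 0, -0.1]
    - [0, 0, -0.1]
    - [0, 0, -0.1]
    - [0, 0, -0.1]
  turn: [0, 0, 0, 0, 0]
  hand: [0.5, 0.4, 0.2, 0, 0]

```text
clock: 10.7
eef_pos: [0.4842, -0.3027, 0.0508]
tool_rot: [0.709, 0.705, -0.0, -0.0]
ft_force: [0.6, 0.0, 0.2]
grip_width: 0.0841
```

Call:
arm_command:
  translation:
    - [0, 0, -1]
    - [0, 0, -3]
    - [0, 0, -6]
    - [0, 0, -9]
    - [0, 0, -11]
  turn: [0, 0, 0, 0, 0]
  hand: [0, 0, 0, 0, 0]

```text
clock: 11.12
eef_pos: [0.4851, -0.3033, 0.1646]
tool_rot: [0.709, 0.705, 0.0, 0.002]
ft_force: [1.2, -1.1, 0.2]
grip_width: 0.0856
```

```bash
cat >> h.py <<'E'
def ring(ro,h,c0=(.485,-.3047)):
    p,d=camera('wrist'); i=camera_info('wrist'); P=cloud(d,i).reshape(-1,3); P=P[np.hypot(P[:,0]-c0[0],P[:,1]-c0[1])<ro+.01]
    a=P[abs(P[:,2]-.036-h)<.004]
    if len(a)<20: print('none'); return
    x,e=circ(cv2.convexHull(np.float32(a[:,:2]))[:,0].astype(float),ro-.0005,c0)
    k=np.linalg.lstsq(np.c_[a[:,:2]-x,np.ones(len(a))],a[:,2],rcond=None)[0]
    print('placed',len(a),x.round(4),round(e,5),'top z',np.median(a[:,2]).round(4),'slope',k[:2].round(3))
E
python3 - <<'E'
from h import *
ring(.025,.018); nose(); to(.642,.081,.12)
E
```

```text
placed 862 [ 0.4882 -0.3062] 0.00023 top z 0.0574 slope [-0.004 -0.034]
nose 13981 mid [ 0.4841 -0.2957] fit [ 0.4845 -0.292 ] 0.02035 z 0.254
flange 61 mid [ 0.4869 -0.2953] fit [ 0.4855 -0.3038] 0.00323 z 0.0394
t 11.22 tcp [ 0.4868 -0.3043  0.1664] yaw 1.566 F [ 1.2 -0.3 -0.1] w 0.0852 tilt [ 0.008 -0.005 -1.   ]
move cm [38.64 15.29  4.57] turn None
```

Call:
arm_command:
  translation:
    - [3.5, 1.4, 0]
    - [7, 2.8, 0]
    - [10.5, 4.2, 0]
    - [14, 5.6, 0]
    - [17.5, 7, 0]
  turn: [0, 0, 0, 0, 0]
  hand: [0, 0, 0, 0, 0]

```text
clock: 11.63
eef_pos: [0.555, -0.1265, 0.1605]
tool_rot: [0.709, 0.705, -0.0, -0.0]
ft_force: [-0.2, -0.7, -0.4]
grip_width: 0.0854
```

Call:
arm_command:
  translation:
    - [3.5, 1.4, 1]
    - [7, 2.8, 2]
    - [10.5, 4.2, 3]
    - [14, 5.6, 4]
    - [17.5, 7, 4]
  turn: [0, 0, 0, 0, 0]
  hand: [0, 0, 0, 0, 0]

```text
clock: 12.05
eef_pos: [0.6244, 0.0483, 0.1179]
tool_rot: [0.709, 0.705, -0.002, -0.002]
ft_force: [0.8, 0.5, 0.2]
grip_width: 0.0855
```

Call:
arm_command:
  translation:
    - [2, 0.8, 0.5]
    - [3.5, 1.3, 1]
    - [3.5, 1.3, 1]
    - [3.5, 1.3, 1]
    - [3.5, 1.3, 1]
  turn: [0, 0, 0, 0, 0]
  hand: [0, 0, 0, 0, 0]

```text
clock: 12.47
eef_pos: [0.6385, 0.0804, 0.1107]
tool_rot: [0.709, 0.705, -0.001, -0.0]
ft_force: [-0.7, -0.5, 0.6]
grip_width: 0.0851
```

Call:
arm_command:
  translation:
    - [0, 0, 0]
    - [0, 0, 0]
    - [0, 0, 0]
    - [0, 0, 0]
    - [0, 0, 0]
  turn: [0, 0, 0, 0, 0]
  hand: [0, 0, 0, 0, 0]

```text
clock: 12.88
eef_pos: [0.6392, 0.0809, 0.1114]
tool_rot: [0.709, 0.705, 0.0, 0.0]
ft_force: [-0.2, 0.1, -0.2]
grip_width: 0.0852
```

Run:
```python
from h import *
for k in range(2): x=part('cutter'); to(x[0],x[1],.017)
```

```text
cutter 3479 fit [0.6437 0.081 ] rms 0.00024 z 0.0141
t 12.93 tcp [0.6392 0.0811 0.1113] yaw 1.565 F [ 0.4 -0.   0.5] w 0.0853 tilt [ 0.  0. -1.]
move cm [-0.01  0.45  9.43] turn None
cutter 3484 fit [0.6437 0.0809] rms 0.00017 z 0.0141
t 12.98 tcp [0.6392 0.0813 0.1112] yaw 1.565 F [-0.1  0.1  0.2] w 0.0855 tilt [ 0.  0. -1.]
move cm [-0.03  0.45  9.42] turn None
```

Call:
arm_command:
  translation:
    - [0, 0.45, 2]
    - [0, 0.45, 4]
    - [0, 0.45, 6]
    - [0, 0.45, 8]
    - [0, 0.45, 8.8]
  turn: [0, 0, 0, 0, 0]
  hand: [0, 0, 0, 0, 0]

```text
clock: 13.4
eef_pos: [0.6416, 0.0813, 0.0199]
tool_rot: [0.709, 0.705, -0.002, -0.002]
ft_force: [-0.3, -0.1, -0.3]
grip_width: 0.0854
```

Call:
arm_command:
  translation:
    - [0, 0, 0.3]
    - [0, 0, 0.5]
    - [0, 0, 0.5]
    - [0, 0, 0.5]
    - [0, 0, 0.5]
  turn: [0, 0, 0, 0, 0]
  hand: [0, 0, 0, 0, 0.1]

```text
clock: 13.82
eef_pos: [0.6447, 0.0816, 0.0195]
tool_rot: [0.709, 0.705, 0.001, 0.001]
ft_force: [-1.0, 0.6, 0.6]
grip_width: 0.0772
```

Call:
arm_command:
  translation:
    - [0, 0, 0]
    - [0, 0, 0]
    - [0, 0, 0]
    - [0, 0, 0]
    - [0, 0, 0]
  turn: [0, 0, 0, 0, 0]
  hand: [0.2, 0.3, 0.5, 0.5, 0.5]

```text
clock: 14.23
eef_pos: [0.6441, 0.0816, 0.0203]
tool_rot: [0.709, 0.705, 0.001, 0.0]
ft_force: [-2.5, -0.4, 8.8]
grip_width: 0.0578
```

Call:
arm_command:
  translation:
    - [0, 0, 0]
    - [0, 0, 0]
    - [0, 0, 0]
    - [0, 0, 0]
  turn: [0, 0, 0, 0]
  hand: [0.5, 0.5, 0.5, 0.5]

```text
clock: 14.57
eef_pos: [0.6441, 0.0816, 0.0203]
tool_rot: [0.709, 0.705, 0.001, 0.001]
ft_force: [-3.4, -0.2, 8.7]
grip_width: 0.0577
```

Run:
```python
from h import *
held(); to(.643,.08,.14)
```

```text
held top z-tcp -0.0063 y-tcp range -0.0313 0.03 n 4625
t 14.62 tcp [0.6441 0.0816 0.0203] yaw 1.566 F [-2.4 -0.3  8.2] w 0.0575 tilt [ 0.002  0.    -1.   ]
move cm [ -0.16  -0.09 -11.97] turn None
```

Call:
arm_command:
  translation:
    - [0, 0, -0.5]
    - [0, 0, -1.5]
    - [0, 0, -4]
    - [0, 0, -7]
    - [0, 0, -10.5]
  turn: [0, 0, 0, 0, 0]
  hand: [0.5, 0.5, 0.5, 0.5, 0.5]

```text
clock: 15.03
eef_pos: [0.642, 0.0813, 0.1224]
tool_rot: [0.709, 0.705, -0.002, -0.001]
ft_force: [0.2, 0.1, -1.3]
grip_width: 0.0575
```

Call:
arm_command:
  translation:
    - [0, 0, -1]
    - [0, 0, -2]
    - [0, 0, -2]
    - [0, 0, -2]
    - [0, 0, -2]
  turn: [0, 0, 0, 0, 0]
  hand: [0.5, 0.5, 0.5, 0.5, 0.5]

```text
clock: 15.45
eef_pos: [0.6423, 0.0813, 0.1408]
tool_rot: [0.709, 0.705, -0.002, -0.001]
ft_force: [-0.5, -0.7, -1.7]
grip_width: 0.0578
```

Run:
```python
from h import *
P,S,e=held('w7.png')
h=cv2.convexHull(np.float32(S[:,:2]))[:,0].astype(float)
x,r=circ(h,.0307,e[:2]); print('centre-tcp',(x-e[:2]).round(4),r)
k=np.linalg.lstsq(np.c_[S[:,:2]-x,np.ones(len(S))],S[:,2],rcond=None)[0]; print('slope',k)
to(.4845,-.39,.20)
```

```text
held top z-tcp -0.0065 y-tcp range -0.0316 0.0303 n 4599
centre-tcp [ 0.0011 -0.0004] 0.0032531419818061205
slope [-0.0043477  0.0001912  0.1340634]
t 15.5 tcp [0.6422 0.0813 0.1406] yaw 1.566 F [-0.4  0.3 -3.1] w 0.0573 tilt [-0.004 -0.001 -1.   ]
move cm [-47.21 -15.57  -5.84] turn None
```

View pics/w7.png

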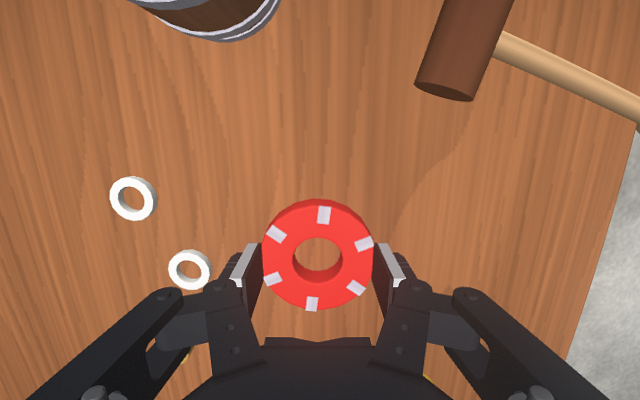

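Cutter held level, bore at (255, 318). I'll carry it to the look-pose beyond the spindle to check the seated collar.

Call:
arm_command:
  translation:
    - [-3.7, -1.2, -1.2]
    - [-7.4, -2.4, -2.4]
    - [-11.1, -3.6, -3.6]
    - [-14.8, -4.8, -4.8]
    - [-18.5, -6, -6]
  turn: [0, 0, 0, 0, 0]
  hand: [0.5, 0.5, 0.5, 0.5, 0.5]

```text
clock: 15.92
eef_pos: [0.5811, -0.1044, 0.2016]
tool_rot: [0.709, 0.706, -0.001, -0.001]
ft_force: [1.8, -0.3, -2.3]
grip_width: 0.0579
```

Call:
arm_command:
  translation:
    - [-3.7, -1.2, 0]
    - [-7.4, -2.4, 0]
    - [-11.1, -3.6, 0]
    - [-14.8, -4.8, 0]
    - [-18.5, -6, 0]
  turn: [0, 0, 0, 0, 0]
  hand: [0.5, 0.5, 0.5, 0.5, 0.5]

```text
clock: 16.33
eef_pos: [0.5202, -0.2892, 0.2013]
tool_rot: [0.709, 0.705, -0.0, -0.001]
ft_force: [1.7, -0.8, -1.9]
grip_width: 0.0576
```

Call:
arm_command:
  translation:
    - [-3.7, -1.2, 0]
    - [-7.4, -2.4, 0]
    - [-10.2, -3.6, 0]
    - [-10.2, -3.6, 0]
    - [-10.2, -3.6, 0]
  turn: [0, 0, 0, 0, 0]
  hand: [0.5, 0.5, 0.5, 0.5, 0.5]

```text
clock: 16.75
eef_pos: [0.4836, -0.391, 0.2009]
tool_rot: [0.71, 0.704, -0.0, -0.002]
ft_force: [-0.1, 0.1, -1.4]
grip_width: 0.0574
```

Call:
arm_command:
  translation:
    - [0, 0, 0]
    - [0, 0, 0]
    - [0, 0, 0]
    - [0, 0, 0]
    - [0, 0, 0]
  turn: [0, 0, 0, 0, 0]
  hand: [0.5, 0.5, 0.5, 0.5, 0.5]

```text
clock: 17.17
eef_pos: [0.4859, -0.3887, 0.2032]
tool_rot: [0.708, 0.706, 0.0, 0.0]
ft_force: [0.6, -0.4, -1.4]
grip_width: 0.0572
```

```bash
cat >> h.py <<'E'
def rel(ro):
    P,S,e=held(); h=cv2.convexHull(np.float32(S[:,:2]))[:,0].astype(float)
    x,r=circ(h,ro-.0003,e[:2]); print('centre-tcp',(x-e[:2]).round(4),round(r,4))
E
python3 - <<'E'
from h import *
rel(.031); ring(.025,.018); nose(); ring(.025,.018)
to(.4845,-.3045,.13)
E
```

```text
held top z-tcp -0.0062 y-tcp range -0.0318 0.03 n 4586
centre-tcp [-0.0003 -0.0007] 0.0046
placed 1674 [ 0.4854 -0.3053] 0.00021 top z 0.0539 slope [ 0.002 -0.001]
nose 176 mid [ 0.4846 -0.305 ] fit [ 0.4848 -0.3048] 0.00054 z 0.0925
flange 86 mid [ 0.4858 -0.3072] fit [ 0.4805 -0.2922] 0.00323 z 0.0398
placed 1670 [ 0.4854 -0.305 ] 0.00018 top z 0.054 slope [-0.001 -0.001]
t 17.37 tcp [ 0.4855 -0.3894  0.2032] yaw 1.566 F [ 0.   0.6 -0.4] w 0.0577 tilt [ 0. -0. -1.]
move cm [ 8.49 -0.14  7.32] turn None
```

Call:
arm_command:
  translation:
    - [3, -0.1, 1]
    - [6, -0.1, 3]
    - [8.5, -0.1, 5]
    - [8.5, -0.1, 7]
    - [8.5, -0.1, 7]
  turn: [0, 0, 0, 0, 0]
  hand: [0.5, 0.5, 0.5, 0.5, 0.5]

```text
clock: 17.78
eef_pos: [0.4823, -0.3017, 0.1292]
tool_rot: [0.708, 0.706, -0.001, -0.004]
ft_force: [-1.4, 0.2, -2.5]
grip_width: 0.0576
```

Call:
arm_command:
  translation:
    - [0, 0, 0]
    - [0, 0, 0]
    - [0, 0, 0.3]
    - [0, 0, 0.3]
    - [0, 0, 0.3]
  turn: [0, 0, 0, 0, 0]
  hand: [0.5, 0.5, 0.5, 0.5, 0.5]

```text
clock: 18.2
eef_pos: [0.485, -0.3056, 0.1308]
tool_rot: [0.709, 0.705, 0.0, 0.001]
ft_force: [-0.8, -0.5, -2.3]
grip_width: 0.0575
```

Call:
arm_command:
  translation:
    - [0, 0, 0.4]
    - [0, 0, 0.8]
    - [0, 0, 1.2]
    - [0, 0, 1.6]
    - [0, 0, 2]
  turn: [0, 0, 0, 0, 0]
  hand: [0.5, 0.5, 0.5, 0.5, 0.5]

```text
clock: 18.62
eef_pos: [0.4845, -0.3046, 0.1094]
tool_rot: [0.709, 0.705, -0.0, -0.0]
ft_force: [0.5, 0.4, -1.3]
grip_width: 0.0576
```

Run:
```python
from h import *
rel(.031); to(.4847,-.304,.0745)
```

```text
held top z-tcp -0.0071 y-tcp range -0.031 0.0306 n 4595
centre-tcp [ 0.0009 -0.0002] 0.0038
t 18.67 tcp [ 0.4841 -0.3043  0.1085] yaw 1.566 F [-0.6  0.1 -2.4] w 0.0577 tilt [-0.002  0.001 -1.   ]
move cm [0.03 0.07 3.4 ] turn None
```

Call:
arm_command:
  translation:
    - [0, 0.03, 0.6]
    - [0, 0.03, 1.2]
    - [0, 0.03, 1.8]
    - [0, 0.03, 2.4]
    - [0, 0.03, 2.9]
  turn: [0, 0, 0, 0, 0]
  hand: [0.5, 0.5, 0.5, 0.5, 0.5]

```text
clock: 19.08
eef_pos: [0.4847, -0.3045, 0.0801]
tool_rot: [0.709, 0.705, -0.0, -0.0]
ft_force: [0.5, -0.6, -1.6]
grip_width: 0.0573
```

Call:
arm_command:
  translation:
    - [0, 0, 0.1]
    - [0, 0, 0.2]
    - [0, 0, 0.3]
    - [0, 0, 0.4]
    - [0, 0, 0.4]
  turn: [0, 0, 0, 0, 0]
  hand: [0.5, 0.5, 0.5, 0.5, 0.5]

```text
clock: 19.5
eef_pos: [0.4851, -0.3048, 0.0772]
tool_rot: [0.709, 0.705, 0.0, 0.0]
ft_force: [-0.5, 0.1, -2.0]
grip_width: 0.0572
```

Call:
arm_command:
  translation:
    - [0, 0, 0.1]
    - [0, 0, 0.1]
    - [0, 0, 0.2]
    - [0, 0, 0.2]
    - [0, 0, 0.2]
  turn: [0, 0, 0, 0, 0]
  hand: [0.5, 0.5, 0.5, 0.5, 0.5]

```text
clock: 19.92
eef_pos: [0.485, -0.3047, 0.075]
tool_rot: [0.709, 0.705, -0.0, -0.0]
ft_force: [0.4, 0.0, -2.3]
grip_width: 0.0572
```

Call:
arm_command:
  translation:
    - [0, 0, 0.1]
    - [0, 0, 0.1]
    - [0, 0, 0.2]
    - [0, 0, 0.2]
    - [0, 0, 0.2]
  turn: [0, 0, 0, 0, 0]
  hand: [0.5, 0.5, 0.5, 0.5, 0.5]

```text
clock: 20.33
eef_pos: [0.4852, -0.3048, 0.0744]
tool_rot: [0.709, 0.705, 0.0, 0.001]
ft_force: [-2.7, 1.7, 6.9]
grip_width: 0.0577
```

Call:
arm_command:
  translation:
    - [0, 0, -0.1]
    - [0, 0, -0.1]
    - [0, 0, -0.1]
    - [0, 0, -0.1]
    - [0, 0, -0.1]
  turn: [0, 0, 0, 0, 0]
  hand: [0.4, 0.2, 0, 0, 0]

```text
clock: 20.75
eef_pos: [0.4851, -0.3048, 0.0739]
tool_rot: [0.709, 0.705, 0.0, 0.0]
ft_force: [0.6, 0.2, -0.2]
grip_width: 0.0853
```

Call:
arm_command:
  translation:
    - [0, 0, -1]
    - [0, 0, -3]
    - [0, 0, -6]
    - [0, 0, -8]
    - [0, 0, -9]
  turn: [0, 0, 0, 0, 0]
  hand: [0, 0, 0, 0, 0]

```text
clock: 21.17
eef_pos: [0.4866, -0.3057, 0.168]
tool_rot: [0.709, 0.705, 0.001, 0.003]
ft_force: [0.8, -0.1, 0.1]
grip_width: 0.0852
```

Run:
```python
from h import *
ring(.031,.032); to(.463,.079,.12)
```

```text
placed 3401 [ 0.4869 -0.3059] 0.00023 top z 0.069 slope [ 0.002 -0.008]
t 21.22 tcp [ 0.487  -0.306   0.1689] yaw 1.566 F [0.5 0.3 1.4] w 0.0857 tilt [ 0.006 -0.004 -1.   ]
move cm [38.51 -2.63  4.72] turn None
```

Cutter seated (top about 68 mm). Next the left-most spacer.

Call:
arm_command:
  translation:
    - [3.9, -0.3, 0]
    - [7.8, -0.6, 0]
    - [11.7, -0.8, 0]
    - [15.6, -1.1, 0]
    - [19.5, -1.3, 0]
  turn: [0, 0, 0, 0, 0]
  hand: [0, 0, 0, 0, 0]

```text
clock: 21.63
eef_pos: [0.4717, -0.108, 0.163]
tool_rot: [0.709, 0.705, -0.0, -0.001]
ft_force: [0.7, -0.3, -0.3]
grip_width: 0.0856
```

Call:
arm_command:
  translation:
    - [3.9, -0.3, 1]
    - [7.8, -0.6, 2]
    - [11.7, -0.8, 3]
    - [15.6, -1, 4]
    - [19, -1, 5]
  turn: [0, 0, 0, 0, 0]
  hand: [0, 0, 0, 0, 0]

```text
clock: 22.05
eef_pos: [0.4624, 0.0825, 0.1129]
tool_rot: [0.709, 0.706, -0.001, -0.001]
ft_force: [-0.1, -0.3, -0.4]
grip_width: 0.0858
```

Call:
arm_command:
  translation:
    - [0, 0, 0]
    - [0, 0, 0]
    - [0, 0, 0]
    - [0, 0, 0]
    - [0, 0, 0]
  turn: [0, 0, 0, 0, 0]
  hand: [0, 0, 0, 0, 0]

```text
clock: 22.47
eef_pos: [0.4642, 0.0791, 0.1143]
tool_rot: [0.71, 0.704, 0.0, 0.0]
ft_force: [0.9, -0.4, -0.6]
grip_width: 0.0854
```

Call:
arm_command:
  translation:
    - [0, 0, 0]
    - [0, 0, 0]
    - [0, 0, 0]
    - [0, 0, 0]
    - [0, 0, 0]
  turn: [0, 0, 0, 0, 0]
  hand: [0, 0, 0, 0, 0]

```text
clock: 22.88
eef_pos: [0.464, 0.0801, 0.1141]
tool_rot: [0.709, 0.705, 0.0, 0.0]
ft_force: [0.3, 0.3, -0.2]
grip_width: 0.0857
```

Run:
```python
from h import *
for k in range(2): x=part('spacer',f'w8{k}.png'); to(x[0],x[1],.018)
```

```text
spacer 1312 fit [0.4642 0.0783] rms 0.00018 z 0.0099
t 22.93 tcp [0.464  0.0802 0.1141] yaw 1.565 F [-0.1  0.1  0.7] w 0.0854 tilt [ 0.  0. -1.]
move cm [-0.19  0.02  9.61] turn None
spacer 1316 fit [0.4642 0.0782] rms 0.00017 z 0.01
t 22.98 tcp [0.464  0.0803 0.1141] yaw 1.566 F [ 0.1 -0.2  0.2] w 0.0854 tilt [ 0.  0. -1.]
move cm [-0.21  0.02  9.61] turn None
```

View pics/w80.png

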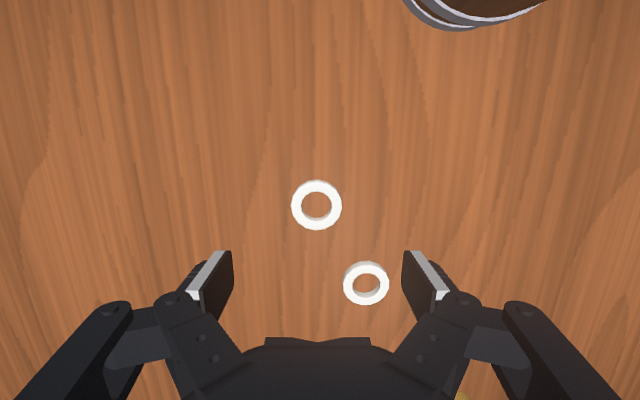

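The target spacer is at (205, 317), the further-left one. First I'll calibrate fingertip depth at the spacer's width, in air.

Call:
arm_command:
  translation:
    - [-0.2, 0, 0]
    - [-0.2, 0, 0]
    - [-0.2, 0, 0]
    - [-0.2, 0, 0]
    - [-0.2, 0, 0]
  turn: [0, 0, 0, 0, 0]
  hand: [0.2, 0.3, 0.4, 0.45, 0.45]

```text
clock: 23.4
eef_pos: [0.4639, 0.0784, 0.114]
tool_rot: [0.709, 0.705, 0.0, -0.0]
ft_force: [0.3, -0.5, -0.6]
grip_width: 0.0471
```

Run:
```python
from h import *
to(.4642,.0783,.015)
e=get_obs()['eef_pos']; p,d=camera('wrist'); i=camera_info('wrist'); P=cloud(d,i)
m=(abs(P[...,1]-e[1])<.02)&(abs(P[...,0]-e[0])<.06)&(abs(P[...,2]-e[2])<.045)
Q=P[m]-e
for s in (-1,1):
    q=Q[Q[:,0]*s>0]
    for lo in np.arange(-.02,.02,.004):
        a=q[(q[:,2]>lo)&(q[:,2]<lo+.004)]
        if len(a): print(s,round(lo,3),len(a),'x',a[:,0].min().round(4),a[:,0].max().round(4),'y',a[:,1].min().round(4),a[:,1].max().round(4))
```

```text
t 23.4 tcp [0.4639 0.0784 0.114 ] yaw 1.566 F [ 0.3 -0.5 -0.6] w 0.0471 tilt [-0.  0. -1.]
move cm [-0.01  0.03  9.9 ] turn None
-1 -0.016 1 x -0.0229 -0.0229 y -0.0055 -0.0055
-1 -0.012 32 x -0.0229 -0.0225 y -0.0107 0.009
-1 -0.008 88 x -0.035 -0.0223 y -0.0113 0.0108
-1 -0.004 130 x -0.0357 -0.0224 y -0.0109 0.0116
-1 0.0 152 x -0.0364 -0.0224 y -0.0112 0.0112
-1 0.004 168 x -0.0366 -0.0223 y -0.0113 0.0114
-1 0.008 169 x -0.036 -0.0224 y -0.0117 0.0114
-1 0.012 198 x -0.0364 -0.0224 y -0.0107 0.0113
-1 0.016 206 x -0.0364 -0.0225 y -0.0124 0.0113
1 -0.012 33 x 0.0238 0.0246 y -0.0109 0.0085
1 -0.008 83 x 0.0237 0.0353 y -0.0109 0.0105
1 -0.004 121 x 0.0238 0.0379 y -0.0112 0.011
1 0.0 146 x 0.0238 0.0377 y -0.011 0.0111
1 0.004 162 x 0.0237 0.0378 y -0.0115 0.0111
1 0.008 172 x 0.0238 0.0376 y -0.0115 0.0115
1 0.012 198 x 0.0238 0.0376 y -0.0124 0.011
1 0.016 207 x 0.0238 0.0378 y -0.0116 0.0112
```

Call:
arm_command:
  translation:
    - [0, 0, 2]
    - [0, 0, 4]
    - [0, 0, 6]
    - [0, 0, 8]
    - [0, 0, 9.3]
  turn: [0, 0, 0, 0, 0]
  hand: [0.15, 0.15, 0.15, 0.15, 0.15]

```text
clock: 23.87
eef_pos: [0.463, 0.0783, 0.0194]
tool_rot: [0.709, 0.705, -0.001, -0.001]
ft_force: [0.6, -0.3, 0.6]
grip_width: 0.0725
```

Call:
arm_command:
  translation:
    - [0, 0, 0.4]
    - [0, 0, 0.7]
    - [0, 0, 0.7]
    - [0, 0, 0.7]
  turn: [0, 0, 0, 0]
  hand: [0.15, 0.15, 0.15, 0.15]

```text
clock: 24.2
eef_pos: [0.4647, 0.0785, 0.0147]
tool_rot: [0.709, 0.705, 0.001, 0.0]
ft_force: [0.5, -0.0, 0.5]
grip_width: 0.0727
```

Run:
```python
from h import *
x=part('spacer'); to(x[0],x[1],.0135)
```

```text
spacer 3478 fit [0.4633 0.0786] rms 0.00603 z 0.0101
t 24.25 tcp [0.4648 0.0785 0.015 ] yaw 1.566 F [0.6 0.5 0.5] w 0.0728 tilt [ 0.002  0.    -1.   ]
move cm [ 0.01 -0.15  0.15] turn None
```

Call:
arm_command:
  translation:
    - [0, -0.05, 0.1]
    - [0, -0.05, 0.1]
    - [0, -0.05, 0.1]
    - [0, -0.05, 0.1]
    - [0, -0.05, 0.1]
  turn: [0, 0, 0, 0, 0]
  hand: [0.3, 0.4, 0.5, 0.65, 0.65]

```text
clock: 24.67
eef_pos: [0.4638, 0.0785, 0.0142]
tool_rot: [0.709, 0.705, 0.0, 0.0]
ft_force: [-1.9, -0.6, 8.3]
grip_width: 0.0409
```

Call:
arm_command:
  translation:
    - [0, 0, 0]
    - [0, 0, 0]
    - [0, 0, 0]
    - [0, 0, 0]
  turn: [0, 0, 0, 0]
  hand: [0.65, 0.65, 0.65, 0.65]

```text
clock: 25.0
eef_pos: [0.4638, 0.0785, 0.0142]
tool_rot: [0.709, 0.705, 0.0, 0.0]
ft_force: [-1.3, 0.5, 7.8]
grip_width: 0.0411
```

Call:
arm_command:
  translation:
    - [0, 0, -0.5]
    - [0, 0, -1.5]
    - [0, 0, -4]
    - [0, 0, -7]
    - [0, 0, -10]
  turn: [0, 0, 0, 0, 0]
  hand: [0.65, 0.65, 0.65, 0.65, 0.65]

```text
clock: 25.42
eef_pos: [0.4625, 0.0782, 0.1138]
tool_rot: [0.709, 0.705, -0.001, -0.001]
ft_force: [0.2, 0.2, -0.3]
grip_width: 0.0408
```

Call:
arm_command:
  translation:
    - [0, 0, -2]
    - [0, 0, -4]
    - [0, 0, -6]
    - [0, 0, -8]
    - [0, 0, -8]
  turn: [0, 0, 0, 0, 0]
  hand: [0.65, 0.65, 0.65, 0.65, 0.65]

```text
clock: 25.83
eef_pos: [0.4658, 0.0788, 0.1973]
tool_rot: [0.709, 0.705, 0.003, 0.002]
ft_force: [1.5, 0.3, 0.4]
grip_width: 0.041
```

Run:
```python
from h import *
rel(.022); to(.4845,-.39,.20)
```

```text
held top z-tcp -0.0062 y-tcp range -0.0218 0.0214 n 2596
centre-tcp [ 0.0003 -0.0001] 0.0015
t 25.88 tcp [0.4649 0.0787 0.1953] yaw 1.566 F [ 0.1 -0.2 -0.2] w 0.0407 tilt [ 0.005  0.001 -1.   ]
move cm [-46.86   2.19  -0.5 ] turn None
```

Call:
arm_command:
  translation:
    - [-3.9, 0.2, 0]
    - [-7.8, 0.4, 0]
    - [-11.7, 0.5, 0]
    - [-15.6, 0.7, 0]
    - [-19.5, 0.9, 0]
  turn: [0, 0, 0, 0, 0]
  hand: [0.65, 0.65, 0.65, 0.65, 0.65]

```text
clock: 26.3
eef_pos: [0.4704, -0.118, 0.1917]
tool_rot: [0.709, 0.706, -0.001, -0.001]
ft_force: [0.5, 0.7, -0.6]
grip_width: 0.0412
```

Call:
arm_command:
  translation:
    - [-3.9, 0.2, 0]
    - [-7.8, 0.4, 0]
    - [-11.7, 0.5, 0]
    - [-15.6, 0.7, 0]
    - [-19.5, 0.9, 0]
  turn: [0, 0, 0, 0, 0]
  hand: [0.65, 0.65, 0.65, 0.65, 0.65]

```text
clock: 26.72
eef_pos: [0.4784, -0.3132, 0.1914]
tool_rot: [0.709, 0.705, -0.0, -0.001]
ft_force: [0.8, 0.2, -0.6]
grip_width: 0.0409
```

Call:
arm_command:
  translation:
    - [-3.9, 0.2, 0]
    - [-7.8, 0.4, 0]
    - [-7.8, 0.4, 0]
    - [-7.8, 0.4, 0]
    - [-7.8, 0.4, 0]
  turn: [0, 0, 0, 0, 0]
  hand: [0.65, 0.65, 0.65, 0.65, 0.65]

```text
clock: 27.13
eef_pos: [0.4822, -0.3891, 0.1912]
tool_rot: [0.709, 0.705, 0.0, -0.002]
ft_force: [-0.3, 0.2, -0.9]
grip_width: 0.041
```

Call:
arm_command:
  translation:
    - [0, 0, 0]
    - [0, 0, 0]
    - [0, 0, 0]
    - [0, 0, 0]
    - [0, 0, 0]
  turn: [0, 0, 0, 0, 0]
  hand: [0.65, 0.65, 0.65, 0.65, 0.65]

```text
clock: 27.55
eef_pos: [0.4834, -0.389, 0.1935]
tool_rot: [0.708, 0.706, 0.0, 0.0]
ft_force: [0.5, 1.3, -0.4]
grip_width: 0.0408
```

Run:
```python
from h import *
rel(.022); rel(.022); ring(.031,.032); nose()
to(.4847,-.3045,.12)
```

```text
held top z-tcp -0.0043 y-tcp range -0.0222 0.0216 n 2611
centre-tcp [ 0.0006 -0.0002] 0.0016
held top z-tcp -0.0043 y-tcp range -0.0219 0.0217 n 2597
centre-tcp [ 0.0005 -0.0001] 0.0019
placed 3563 [ 0.4859 -0.3058] 0.00026 top z 0.068 slope [ 0.001 -0.001]
nose 185 mid [ 0.4854 -0.3047] fit [ 0.485  -0.3046] 0.00037 z 0.092
flange 85 mid [ 0.4857 -0.3092] fit [ 0.4822 -0.2916] 0.00301 z 0.0385
t 27.75 tcp [ 0.4832 -0.3896  0.1932] yaw 1.566 F [-0.6 -0.  -1. ] w 0.0412 tilt [ 0. -0. -1.]
move cm [8.51 0.11 7.32] turn None
```

Call:
arm_command:
  translation:
    - [3, 0.1, 1]
    - [6, 0.1, 3]
    - [8.5, 0.1, 5]
    - [8.5, 0.1, 7]
    - [8.5, 0.1, 7.3]
  turn: [0, 0, 0, 0, 0]
  hand: [0.65, 0.65, 0.65, 0.65, 0.65]

```text
clock: 28.17
eef_pos: [0.4824, -0.302, 0.1167]
tool_rot: [0.708, 0.706, -0.001, -0.003]
ft_force: [0.1, 0.3, -0.5]
grip_width: 0.041
```

Call:
arm_command:
  translation:
    - [0, 0, 0]
    - [0, 0, 0]
    - [0, 0, 0]
    - [0, 0, 0]
    - [0, 0, 0]
  turn: [0, 0, 0, 0, 0]
  hand: [0.65, 0.65, 0.65, 0.65, 0.65]

```text
clock: 28.58
eef_pos: [0.4851, -0.3058, 0.1212]
tool_rot: [0.709, 0.705, 0.0, 0.001]
ft_force: [0.3, -0.6, -0.8]
grip_width: 0.0407
```

Call:
arm_command:
  translation:
    - [0, 0, 0.3]
    - [0, 0, 0.6]
    - [0, 0, 0.9]
    - [0, 0, 1.2]
    - [0, 0, 1.6]
  turn: [0, 0, 0, 0, 0]
  hand: [0.65, 0.65, 0.65, 0.65, 0.65]

```text
clock: 29.0
eef_pos: [0.4845, -0.3047, 0.1037]
tool_rot: [0.709, 0.705, -0.0, -0.0]
ft_force: [-0.2, 0.4, -0.3]
grip_width: 0.0407
```

Run:
```python
from h import *
rel(.022); to(.4847,-.3045,.0823)
```

```text
held top z-tcp -0.0053 y-tcp range -0.0215 0.0219 n 2629
centre-tcp [0.0002 0.0003] 0.0019
t 29.05 tcp [ 0.484  -0.3044  0.1027] yaw 1.566 F [-0.8 -0.1 -1.2] w 0.0411 tilt [-0.001  0.001 -1.   ]
move cm [-0.02  0.08  2.04] turn None
```

Call:
arm_command:
  translation:
    - [0, 0.03, 0.4]
    - [0, 0.03, 0.8]
    - [0, 0.03, 1.2]
    - [0, 0.03, 1.5]
    - [0, 0.03, 1.7]
  turn: [0, 0, 0, 0, 0]
  hand: [0.65, 0.65, 0.65, 0.65, 0.65]

```text
clock: 29.47
eef_pos: [0.4846, -0.3045, 0.0864]
tool_rot: [0.709, 0.705, -0.0, -0.0]
ft_force: [0.2, -0.9, -0.5]
grip_width: 0.0408
```

Call:
arm_command:
  translation:
    - [0, 0, 0.1]
    - [0, 0, 0.2]
    - [0, 0, 0.3]
    - [0, 0, 0.3]
    - [0, 0, 0.3]
  turn: [0, 0, 0, 0, 0]
  hand: [0.65, 0.65, 0.65, 0.65, 0.65]

```text
clock: 29.88
eef_pos: [0.4848, -0.3048, 0.0841]
tool_rot: [0.709, 0.705, 0.0, 0.0]
ft_force: [-0.1, -1.1, -1.5]
grip_width: 0.0407
```

Call:
arm_command:
  translation:
    - [0, 0, 0.1]
    - [0, 0, 0.1]
    - [0, 0, 0.1]
    - [0, 0, 0.1]
  turn: [0, 0, 0, 0]
  hand: [0.65, 0.65, 0.65, 0.65]

```text
clock: 30.22
eef_pos: [0.4848, -0.3047, 0.0831]
tool_rot: [0.709, 0.705, 0.0, 0.0]
ft_force: [-0.1, -0.6, -0.6]
grip_width: 0.0412
```

Call:
arm_command:
  translation:
    - [0, 0, 0.1]
    - [0, 0, 0.1]
    - [0, 0, 0.2]
    - [0, 0, 0.2]
    - [0, 0, 0.2]
  turn: [0, 0, 0, 0, 0]
  hand: [0.65, 0.65, 0.65, 0.65, 0.65]

```text
clock: 30.63
eef_pos: [0.485, -0.3049, 0.0823]
tool_rot: [0.709, 0.705, 0.0, 0.001]
ft_force: [-1.0, 2.3, 6.3]
grip_width: 0.0409
```

Home at the predicted height. Releasing, then on to the cap nearest the base.

Call:
arm_command:
  translation:
    - [0, 0, -0.1]
    - [0, 0, -0.1]
    - [0, 0, -0.1]
    - [0, 0, -0.1]
    - [0, 0, -0.1]
  turn: [0, 0, 0, 0, 0]
  hand: [0.45, 0.2, 0, 0, 0]

```text
clock: 31.05
eef_pos: [0.4847, -0.3046, 0.0818]
tool_rot: [0.709, 0.705, -0.0, -0.0]
ft_force: [0.9, 0.2, 0.8]
grip_width: 0.0854
```

Call:
arm_command:
  translation:
    - [0, 0, -1]
    - [0, 0, -3]
    - [0, 0, -6]
    - [0, 0, -8]
    - [0, 0, -9]
  turn: [0, 0, 0, 0, 0]
  hand: [0, 0, 0, 0, 0]

```text
clock: 31.47
eef_pos: [0.4863, -0.3057, 0.176]
tool_rot: [0.709, 0.705, 0.001, 0.003]
ft_force: [0.4, -0.0, 0.2]
grip_width: 0.0853
```

Call:
arm_command:
  translation:
    - [3.5, -0.1, 0]
    - [7, -0.2, 0]
    - [11, -0.3, 0]
    - [15, -0.4, 0]
    - [19, -0.5, 2]
  turn: [0, 0, 0, 0, 0]
  hand: [0, 0, 0, 0, 0]

```text
clock: 31.88
eef_pos: [0.4827, -0.1163, 0.1564]
tool_rot: [0.709, 0.705, 0.002, 0.003]
ft_force: [1.9, -0.0, 0.4]
grip_width: 0.0857
```

Call:
arm_command:
  translation:
    - [2, 0, 1]
    - [2, 0, 3]
    - [2, 0, 4]
    - [2, 0, 4]
    - [2, 0, 4]
  turn: [0, 0, 0, 0, 0]
  hand: [0.15, 0.15, 0.15, 0.15, 0.15]

```text
clock: 32.3
eef_pos: [0.4804, -0.0978, 0.113]
tool_rot: [0.709, 0.705, -0.001, -0.001]
ft_force: [-0.0, -0.8, 0.0]
grip_width: 0.0726
```

Call:
arm_command:
  translation:
    - [0, 0, 0]
    - [0, 0, 0]
    - [0, 0, 0]
    - [0, 0, 0]
    - [0, 0, 0]
  turn: [0, 0, 0, 0, 0]
  hand: [0.15, 0.15, 0.15, 0.15, 0.15]

```text
clock: 32.72
eef_pos: [0.4812, -0.0978, 0.1139]
tool_rot: [0.709, 0.705, 0.0, 0.0]
ft_force: [-0.3, 0.4, -0.5]
grip_width: 0.0727
```

Run:
```python
from h import *
for k in range(2): x=part('cap'); to(x[0],x[1],.0165)
```

```text
cap 1805 fit [ 0.4797 -0.0946] rms 0.00035 z 0.0218
t 32.77 tcp [ 0.4811 -0.0977  0.1138] yaw 1.565 F [-0.5 -0.7 -0.1] w 0.0728 tilt [ 0.001 -0.    -1.   ]
move cm [ 0.32 -0.15  9.73] turn None
cap 1804 fit [ 0.4797 -0.0946] rms 0.00032 z 0.0218
t 32.82 tcp [ 0.481  -0.0976  0.1136] yaw 1.566 F [-0.3 -0.6 -0.5] w 0.0725 tilt [ 0. -0. -1.]
move cm [ 0.3  -0.14  9.71] turn None
```

Call:
arm_command:
  translation:
    - [0.3, -0.15, 2]
    - [0.3, -0.15, 4]
    - [0.3, -0.15, 6]
    - [0.3, -0.15, 8]
    - [0.3, -0.15, 9]
  turn: [0, 0, 0, 0, 0]
  hand: [0.15, 0.15, 0.15, 0.15, 0.15]

```text
clock: 33.23
eef_pos: [0.478, -0.0941, 0.0214]
tool_rot: [0.709, 0.705, -0.001, -0.001]
ft_force: [-1.8, -0.4, 0.1]
grip_width: 0.0723
```

Call:
arm_command:
  translation:
    - [0, 0, 0.4]
    - [0, 0, 0.7]
    - [0, 0, 0.7]
    - [0, 0, 0.7]
    - [0, 0, 0.7]
  turn: [0, 0, 0, 0, 0]
  hand: [0.15, 0.15, 0.15, 0.15, 0.15]

```text
clock: 33.65
eef_pos: [0.4804, -0.0946, 0.0174]
tool_rot: [0.709, 0.705, 0.001, 0.001]
ft_force: [-0.4, -0.1, -0.7]
grip_width: 0.0726
```

Call:
arm_command:
  translation:
    - [0, 0, 0]
    - [0, 0, 0]
    - [0, 0, 0]
    - [0, 0, 0]
    - [0, 0, 0]
  turn: [0, 0, 0, 0, 0]
  hand: [0.3, 0.4, 0.5, 0.7, 0.7]

```text
clock: 34.07
eef_pos: [0.4796, -0.0945, 0.0172]
tool_rot: [0.709, 0.705, 0.0, 0.0]
ft_force: [-0.5, 0.3, 4.8]
grip_width: 0.0374
```

Call:
arm_command:
  translation:
    - [0, 0, 0]
    - [0, 0, 0]
    - [0, 0, 0]
    - [0, 0, 0]
  turn: [0, 0, 0, 0]
  hand: [0.7, 0.7, 0.7, 0.7]

```text
clock: 34.4
eef_pos: [0.4797, -0.0945, 0.0172]
tool_rot: [0.709, 0.705, 0.0, 0.0]
ft_force: [-2.1, 0.6, 4.4]
grip_width: 0.0372
```

Call:
arm_command:
  translation:
    - [0, 0, -0.5]
    - [0, 0, -1.5]
    - [0, 0, -4]
    - [0, 0, -7]
    - [0, 0, -10]
  turn: [0, 0, 0, 0, 0]
  hand: [0.7, 0.7, 0.7, 0.7, 0.7]

```text
clock: 34.82
eef_pos: [0.4785, -0.0942, 0.1175]
tool_rot: [0.709, 0.705, -0.001, -0.001]
ft_force: [0.9, -0.3, -1.4]
grip_width: 0.0375
```

Call:
arm_command:
  translation:
    - [0, 0, -2]
    - [0, 0, -4]
    - [0, 0, -6]
    - [0, 0, -8.5]
    - [0, 0, -8.5]
  turn: [0, 0, 0, 0, 0]
  hand: [0.7, 0.7, 0.7, 0.7, 0.7]

```text
clock: 35.23
eef_pos: [0.482, -0.0949, 0.207]
tool_rot: [0.709, 0.705, 0.003, 0.004]
ft_force: [1.0, -0.5, -0.8]
grip_width: 0.0374
```

Run:
```python
from h import *
rel(.020); to(.4845,-.39,.20)
```

```text
held top z-tcp 0.0027 y-tcp range -0.0196 0.0204 n 4037
centre-tcp [-0.      0.0004] 0.0012
t 35.28 tcp [ 0.4812 -0.0948  0.2046] yaw 1.566 F [-0.5 -1.  -1.1] w 0.0372 tilt [ 0.006 -0.001 -1.   ]
move cm [-29.52   0.47   0.5 ] turn None
```

Call:
arm_command:
  translation:
    - [-3.7, 0.1, 0]
    - [-7.4, 0.2, 0]
    - [-11.1, 0.3, 0]
    - [-14.8, 0.4, 0]
    - [-18.5, 0.5, 0]
  turn: [0, 0, 0, 0, 0]
  hand: [0.7, 0.7, 0.7, 0.7, 0.7]

```text
clock: 35.7
eef_pos: [0.4826, -0.2806, 0.2002]
tool_rot: [0.709, 0.705, -0.0, -0.001]
ft_force: [0.8, -0.2, -1.0]
grip_width: 0.0378
```

Call:
arm_command:
  translation:
    - [-3.7, 0, 0]
    - [-7.4, 0.1, 0]
    - [-11, 0.1, 0]
    - [-11, 0.1, 0]
    - [-11, 0.1, 0]
  turn: [0, 0, 0, 0, 0]
  hand: [0.7, 0.7, 0.7, 0.7, 0.7]

```text
clock: 36.12
eef_pos: [0.4826, -0.3909, 0.199]
tool_rot: [0.71, 0.704, -0.0, -0.002]
ft_force: [-0.5, 0.0, -2.7]
grip_width: 0.0376
```

Call:
arm_command:
  translation:
    - [0, 0, 0]
    - [0, 0, 0]
    - [0, 0, 0]
    - [0, 0, 0]
    - [0, 0, 0]
  turn: [0, 0, 0, 0, 0]
  hand: [0.7, 0.7, 0.7, 0.7, 0.7]

```text
clock: 36.53
eef_pos: [0.4843, -0.3885, 0.2018]
tool_rot: [0.708, 0.706, 0.0, 0.0]
ft_force: [0.3, 0.1, -0.7]
grip_width: 0.0375
```

Run:
```python
from h import *
rel(.020); rel(.020); ring(.022,.042); nose()
to(.4848,-.3046,.125)
```

```text
held top z-tcp 0.0049 y-tcp range -0.0198 0.02 n 4029
centre-tcp [ 0.0007 -0.0001] 0.0012
held top z-tcp 0.0049 y-tcp range -0.0198 0.0197 n 4018
centre-tcp [0.0009 0.    ] 0.0012
placed 1524 [ 0.4858 -0.3056] 0.00019 top z 0.0779 slope [0.    0.001]
nose 171 mid [ 0.4856 -0.3046] fit [ 0.4851 -0.3047] 0.00051 z 0.0915
flange 79 mid [ 0.4861 -0.3084] fit [ 0.4826 -0.2922] 0.00281 z 0.038
t 36.73 tcp [ 0.4841 -0.3891  0.2017] yaw 1.566 F [-0.2 -0.4 -1.6] w 0.0376 tilt [ 0. -0. -1.]
move cm [8.46 0.03 7.67] turn None
```

Call:
arm_command:
  translation:
    - [3, 0, 1]
    - [6, 0, 3]
    - [8.45, 0, 5]
    - [8.45, 0, 7]
    - [8.45, 0, 7]
  turn: [0, 0, 0, 0, 0]
  hand: [0.7, 0.7, 0.7, 0.7, 0.7]

```text
clock: 37.15
eef_pos: [0.482, -0.3019, 0.1276]
tool_rot: [0.708, 0.706, -0.001, -0.004]
ft_force: [-1.3, 1.2, -1.5]
grip_width: 0.0374
```

Call:
arm_command:
  translation:
    - [0, 0, 0]
    - [0, 0, 0]
    - [0, 0, 0]
    - [0, 0, 0]
    - [0, 0, 0]
  turn: [0, 0, 0, 0, 0]
  hand: [0.7, 0.7, 0.7, 0.7, 0.7]

```text
clock: 37.57
eef_pos: [0.4849, -0.3059, 0.1325]
tool_rot: [0.709, 0.705, 0.0, 0.001]
ft_force: [0.2, -0.2, -1.3]
grip_width: 0.0372
```

Call:
arm_command:
  translation:
    - [0, 0, 0.3]
    - [0, 0, 0.6]
    - [0, 0, 0.9]
    - [0, 0, 1.2]
    - [0, 0, 1.2]
  turn: [0, 0, 0, 0, 0]
  hand: [0.7, 0.7, 0.7, 0.7, 0.7]

```text
clock: 37.98
eef_pos: [0.4838, -0.3046, 0.1183]
tool_rot: [0.709, 0.705, -0.0, -0.001]
ft_force: [-0.1, -0.8, -1.7]
grip_width: 0.0376
```

Run:
```python
from h import *
rel(.020); to(.4848,-.3046,.0952)
```

```text
held top z-tcp 0.0053 y-tcp range -0.0198 0.0203 n 4027
centre-tcp [0.0006 0.0002] 0.0014
t 38.03 tcp [ 0.484  -0.3047  0.1187] yaw 1.566 F [-0.8 -0.6 -2.9] w 0.0375 tilt [-0.001  0.001 -1.   ]
move cm [0.01 0.09 2.35] turn None
```

Call:
arm_command:
  translation:
    - [0, 0.04, 0.4]
    - [0, 0.04, 0.8]
    - [0, 0.04, 1.2]
    - [0, 0.04, 1.6]
    - [0, 0.04, 1.9]
  turn: [0, 0, 0, 0, 0]
  hand: [0.7, 0.7, 0.7, 0.7, 0.7]

```text
clock: 38.45
eef_pos: [0.4845, -0.3048, 0.0997]
tool_rot: [0.709, 0.705, -0.0, -0.0]
ft_force: [-0.5, 0.0, -2.0]
grip_width: 0.0375
```

Call:
arm_command:
  translation:
    - [0, 0, 0.1]
    - [0, 0, 0.2]
    - [0, 0, 0.3]
    - [0, 0, 0.4]
    - [0, 0, 0.4]
  turn: [0, 0, 0, 0, 0]
  hand: [0.7, 0.7, 0.7, 0.7, 0.7]

```text
clock: 38.87
eef_pos: [0.4848, -0.305, 0.0964]
tool_rot: [0.709, 0.705, -0.0, -0.0]
ft_force: [-0.5, 0.3, -1.2]
grip_width: 0.0377
```

Call:
arm_command:
  translation:
    - [0, 0, 0.1]
    - [0, 0, 0.1]
    - [0, 0, 0.1]
    - [0, 0, 0.1]
    - [0, 0, 0.1]
  turn: [0, 0, 0, 0, 0]
  hand: [0.7, 0.7, 0.7, 0.7, 0.7]

```text
clock: 39.28
eef_pos: [0.4848, -0.305, 0.0955]
tool_rot: [0.709, 0.705, 0.0, 0.0]
ft_force: [-0.6, 0.1, -1.1]
grip_width: 0.0378
```

Call:
arm_command:
  translation:
    - [0, 0, 0.1]
    - [0, 0, 0.1]
    - [0, 0, 0.2]
    - [0, 0, 0.2]
    - [0, 0, 0.2]
  turn: [0, 0, 0, 0, 0]
  hand: [0.7, 0.7, 0.7, 0.7, 0.7]

```text
clock: 39.7
eef_pos: [0.4849, -0.3051, 0.0952]
tool_rot: [0.709, 0.705, 0.0, 0.001]
ft_force: [-3.8, 1.8, 8.4]
grip_width: 0.0372
```

Home at .0952 as predicted. Releasing, rising and backing off to check.

Call:
arm_command:
  translation:
    - [0, 0, -0.1]
    - [0, 0, -0.1]
    - [0, 0, -0.1]
    - [0, 0, -0.1]
    - [0, 0, -0.1]
  turn: [0, 0, 0, 0, 0]
  hand: [0.5, 0.3, 0.1, 0, 0]

```text
clock: 40.12
eef_pos: [0.4847, -0.3049, 0.0941]
tool_rot: [0.709, 0.705, -0.0, -0.0]
ft_force: [0.2, 0.3, 0.4]
grip_width: 0.0854
```

Call:
arm_command:
  translation:
    - [0, 0, -1]
    - [0, 0, -3]
    - [0, 0, -6]
    - [0, 0, -9]
    - [0, 0, -11]
  turn: [0, 0, 0, 0, 0]
  hand: [0, 0, 0, 0, 0]

```text
clock: 40.53
eef_pos: [0.4856, -0.3055, 0.2081]
tool_rot: [0.709, 0.705, 0.0, 0.002]
ft_force: [0.3, -0.3, -0.7]
grip_width: 0.0853
```

Call:
arm_command:
  translation:
    - [-3, 0, 0]
    - [-6, 0, 0]
    - [-8.5, 0, 0]
    - [-8.5, 0, 0]
    - [-8.5, 0, 0]
  turn: [0, 0, 0, 0, 0]
  hand: [0, 0, 0, 0, 0]

```text
clock: 40.95
eef_pos: [0.484, -0.3911, 0.2045]
tool_rot: [0.71, 0.705, 0.0, -0.0]
ft_force: [-0.2, 0.3, 0.6]
grip_width: 0.0855
```

Call:
arm_command:
  translation:
    - [0, 0, 0]
    - [0, 0, 0]
    - [0, 0, 0]
    - [0, 0, 0]
    - [0, 0, 0]
  turn: [0, 0, 0, 0, 0]
  hand: [0, 0, 0, 0, 0]

```text
clock: 41.37
eef_pos: [0.4846, -0.3892, 0.2047]
tool_rot: [0.709, 0.706, 0.0, 0.0]
ft_force: [-0.1, 0.8, -0.4]
grip_width: 0.0853
```

Run:
```python
from h import *
ring(.020,.064); ring(.020,.064); to(.48,-.39,.2)
p,d,i=snap('scene','s9.png')
cv2.imwrite('pics/s9c.png',cv2.resize(p[180:330,80:330,::-1],None,fx=3,fy=3,interpolation=cv2.INTER_CUBIC))
P=cloud(d,i)
for n,z in dict(keg_mid=.075,mallet_head=.024,tin_mid=.0275).items():
    for r in spot_point('scene',n)[:1]: print(n,at_z(i,r['location'],z).round(3))
```

```text
placed 2107 [ 0.4858 -0.3054] 0.00021 top z 0.0998 slope [-0.     0.001]
placed 2106 [ 0.4858 -0.3054] 0.00019 top z 0.0998 slope [ 0.    -0.001]
t 41.47 tcp [ 0.4845 -0.3895  0.2046] yaw 1.566 F [-0.1  0.6  0.4] w 0.0853 tilt [ 0. -0. -1.]
move cm [-0.05 -0.45  0.46] turn None
keg_mid [0.57  0.267 0.075]
mallet_head [0.754 0.221 0.024]
tin_mid [ 0.751 -0.171  0.027]
```

View pics/s9c.png

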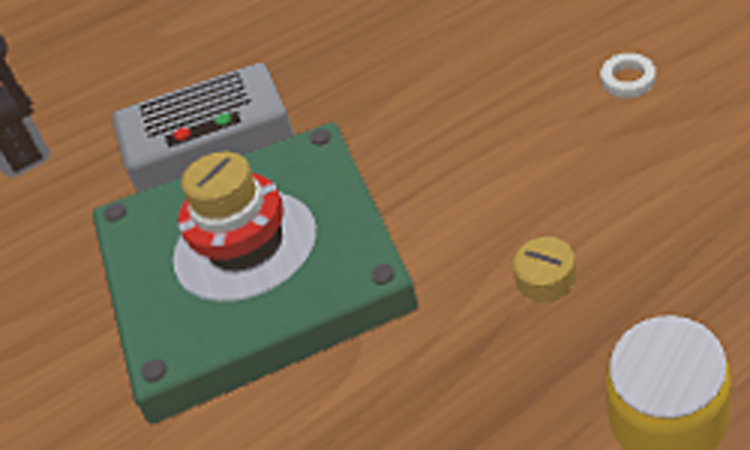

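The scene crop shows the closed stack of collar, cutter, spacer and cap at about (210, 230), with the spare cap and spacer untouched. The top reads 99.8 mm against 100 expected, with no slope. Handing in.

```bash
python3 -c "
from workcell import *
print(job_done())"
```

```text
the job is handed in; nothing more can be done
None
```

The spindle is fitted out and the job is handed in: black collar, red cutter, left-most white spacer and the brass cap nearest the base are stacked in that order. Each part was lowered until I felt light contact (about 6–11 N), then released. The robot clock read about 41.5 s when I handed in.

- **Heights:** after release the part tops measured 54.0, 68.0, 77.9 and 99.8 mm above the bench, against 54, 68, 78 and 100 mm expected. None showed any slope.
- **Stack:** the final picture shows it closed up and clear of the gripper.
- **Bystanders:** the network's estimates for the keg, mallet and tin were within about 9 mm of the first reading. That is roughly its noise, and the arm never went near them.
- **Disagreements:** two height readings, taken just after releasing the collar and the cutter while the arm was still swinging, came out 1–3 mm high. Repeats with the arm at rest were right. The gripper's width reading was also 2.5–4.5 mm below each part's true diameter throughout, with no effect on the result.

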